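Load the drilling carrier and hold it up level

ROBOT

A 6-joint arm with a two-finger parallel gripper is mounted at the origin on the work surface. World frame = base frame: x ahead of the robot, y to its left, z up, the work surface at z = 0. Lengths are in mm, angles in degrees, forces in N, time in s.
With the tool pointing down it reaches from about 350 to 850 mm from the base axis. Payload 8.1 kg.
Tool frame: the origin (TCP) lies at the very end of the fingers, on their centre line; the grasp point (between the pads) lies grip_depth behind it (grip_depth is the distance from the TCP to the grasp point, in mm); z points along the fingers, y is the direction in which the jaws open and shut (so a half turn about z gives the same grasp; the last joint's range is limited). The gripper opens to 85 mm and grips with 20 to 120 N. Pads are 22 mm wide; open, the fingers measure 114 mm over their backs; the gripper's body (76 mm by 85 mm) begins 54 mm behind the grasp point. The pads swing forward as they close: fully open they stand 13 mm farther back than shut.
Start: joints at [-69.122, 7.471, 85.268, -0, 87.261, -4.893], TCP at [260.891, -540.316, 231.292] pointing down, gripper open.
Joint ranges: [-169.43, 169.43], [-51.17, 129.36], [1.28, 143.12], [-76.62, 256.62], [0, 156.53], [-152.29, 152.29]. Speed limits (degrees/s): [136.94, 136.94, 159.86, 180, 180, 180].

INTERFACE

Orientations are given as [roll, pitch, yaw] about the fixed x, y, z axes, in that order (R = Rz(yaw) Ry(pitch) Rx(roll)).
In Python, from bench import * gives the robot as it stands.
- The arm moves only by the tool step_arm, never from a script. Its argument "plan" is a list of rows, each an object of numbers: "grip": the finger opening in cm, from 0 to 8.54; "tx", "ty", "tz": the shift along the tool's x, y, z in cm; "ax", "ay", "az": the turn, a rotation vector about the tool's x, y, z in degrees. In form: [{"grip": .., "tx": .., "ty": .., "tz": .., "ax": .., "ay": .., "az": ..}, ...]. A call has 1 to 8 rows; each row shifts and turns the commanded pose from where the row before left it, along the tool's axes as they then stand; what a row does not reach is not made up. A row lasts 1/12 s, in which the tool goes at most 41.7 mm and 7.16 degrees, less where a joint would pass 70% of its speed; a pose out of reach is approached as far as the arm can. A call with a gripper value outside its range is refused whole. The fingers move at their own pace and stop on an object; "newtons" is the grip in N (left out, the last holds). Time passes only in rows, so rows that do not move let the fingers close. It gives the time, the measured TCP pose, the force and the opening at its end, in the units of the state.
- sense(): the state, without advancing time (a new reading comes with each control period).
- snapshot(name): name is "scene" or "top" or "wrist"; returns the picture (400x640x3 uint8, red, green, blue); there is no depth.
- camera_model(name): a dict with "intrinsics" (3x3 intrinsics, pixels), "pose" (4x4, takes a point from camera to world coordinates); the wrist camera has in their place "T_tool_cam" (4x4, takes a point from camera to tool coordinates, whose origin is the TCP and whose axes are the flange's). Camera axes: x right, y down, z forward; pixel columns grow to the right and rows downward; lengths in mm; the calibration is good to about 2 mm. A picture is of the moment at which its call begins: read the wrist's pose just before it. camera_model takes no time and is no camera call.
- hand_in(): hands the job in, once; it reports no verdict.
The state is a dict: "time": time; "joint_pos": joint angles; "qd": joint speeds; "joint_efforts": joint torques, N m; "tool_pos": TCP position; "tcp_rot": TCP orientation; "ft_force": force on the tool from outside, world axes, zero at the start; "wrist_torque": the same for the moment, N m; "finger_gap": finger opening in mm.
Only numpy, scipy, OpenCV 4.12 (cv2) and the standard library are available. Lean on these libraries where they do the work, as an engineer would, in place of code of your own. Each camera call takes 0.05 s, during which the arm holds its last target.

TASK

Stand the brown wooden latch-keeper blank fully down in the pocket of the grey-faced drilling carrier and let go of it, then swing the carrier's steel locking bar shut across the top of the blank while the carrier stands on the bench. Then lift the loaded carrier by its upright handle, keeping it level all the way, and finish while still holding it in the gripper, still and level with its underside about 10 cm above the bench: do not put it down or let go. Leave the hinge, try square and pine offcut where they lie.

Things in the scene. Friction and masses are not known exactly. Their poses are not given: they have to be found in the camera images.
- blank: Latch-keeper blank: plain brown wooden block, 60 (its x) x 30 (its y) x 52 (z) mm, about 80 g, loose, standing upright on the bench at first. Two small dark pilot marks on its top. Origin at the centre of its underside; x along the 60 mm length, z up. Either way round fits the pocket.
- carrier: Loose drilling carrier, about 0.6 kg, on the bench: grey-faced board 124 (x) x 240 (y) x 18 mm; pocket frame 80 x 50 mm at its +y end, top 34 mm above the underside; handle in the middle; steel balance weight 50 x 32 mm at its -y end, top at 38 mm. Origin: centre of the underside, z up. The centre of mass, loaded and shut, lies within 5 mm of the handle's axis.
- pocket (a point): Centre of the pocket's floor, at (0, +85, +18) mm in the carrier's frame; axes parallel to the carrier's. Pocket 63 (carrier x) x 33 (carrier y) mm, 16 mm deep, mouth slightly chamfered. A fully seated blank has its origin at this point and its top 70 mm above the carrier's underside, so 36 mm of it stand out of the pocket.
- handle (a point): Point to grip on the handle's vertical axis, at (0, 0, +85) mm in the carrier's frame; axes parallel to the carrier's. The handle is an upright block 42 (carrier x) x 24 (carrier y) mm with rounded edges; its top lies 96 mm above the carrier's underside, its lowest 10 mm above the board widen to 70 x 40 mm.
- bar_pivot (a point): Pivot axis (vertical) of the locking bar, on top of an 18 mm thick post, at (-50, +85, +72) mm in the carrier's frame, at the level of the bar's underside.
- bar_knob (a point): Point on the axis of the bar's upright dark wooden knob (16 mm diameter, from 80 to 104 mm above the carrier's underside), 92 mm above the underside and 58 mm out from the pivot axis. The steel bar is 14 mm wide, 8 mm thick, 72 to 80 mm above the carrier's underside, 2 mm above the top of a seated blank.
- bar (a joint): Angle of the locking bar, rad. 0: bar points along the carrier's +y (open); grows clockwise seen from above; 1.57: bar points along the carrier's +x, shut, across the middle of the blank. Stops at -0.6 and 1.62. Needs about 0.5 N at the knob, stays where left. Push the knob rather than squeeze it: a tight grip drags the carrier round.
- hinge: Bystander: brass butt hinge lying open, 74 x 76 x 10 mm. Origin at the centre of its underside.
- try_square: Bystander: steel try square with rosewood stock, about 116 x 110 x 18 mm. Origin on its underside, near the middle.
- offcut: Bystander: pine door offcut 90 x 120 (its y) x 35 mm. Origin at the centre of its underside.
Things that resemble listed ones, but are neither listed nor needed, are in the scene too. Several things look just like the blank: the one meant starts farthest from the robot's base.

How it is judged:
By the outcome, as a careful person would: the job done as asked, in the order asked, and still so for the second after the job is handed in, while the arm keeps its last pose, push and grip.
It also fails if it takes over 67 s, if anything falls off the work surface, if the arm or the gripper's body presses on something with over 40 N, if the wrist force passes 120 N, or if a joint passes its speed limit or range.

## Working session

There is one attempt and no reset: what is moved stays moved. The work goes in short steps, Python scripts to look and compute and a tool call to move; the robot and the scene stay as the last step left them, time stands still between calls to the robot, and variables do not carry over. Pictures are saved under pics/ and viewed, and the job is handed in when it is done.

Besides the shell and the picture viewer there is one more tool, called after "Call:" as name(argument=value, ...) on one line, values as JSON. step_arm: Moves the arm, as the interface text tells. Its arguments: {"type":"object","properties":{"plan":{"type":"array","items":{"type":"object","properties":{"grip":{"type":"number"},"tx":{"type":"number"},"ty":{"type":"number"},"tz":{"type":"number"},"ax":{"type":"number"},"ay":{"type":"number"},"az":{"type":"number"}}}},"newtons":{"type":"number"}},"required":["plan"]}

```bash
ls; mkdir -p pics; python3 - <<'E'
from bench import *
import cv2
s=sense();print(s)
for n in("scene","top"):
    im=snapshot(n);cv2.imwrite(f"pics/{n}0.png",im[:,:,::-1]);m=camera_model(n);print(n,m)
print(camera_model("wrist"))
E
```

```text
pics
{'time': 0.0, 'joint_pos': array([-6.91233333e+01,  7.51508282e+00,  8.53305212e+01, -6.66206755e-04,
        8.72639360e+01, -4.89387993e+00]), 'qd': array([ 0.00686369, -0.11462967,  0.06395144,  0.07753076,  0.003473  ,
        0.20147918]), 'joint_efforts': array([ 1.99239339e-04, -5.69413161e+01, -5.00541186e+01, -2.20318775e-04,
        1.47904514e-02,  6.61820695e-05]), 'tool_pos': array([ 260.66414978, -539.78291185,  230.23282457]), 'tcp_rot': array([-1.79890802e+02, -8.68195581e-03,  2.57705708e+01]), 'ft_force': array([-0.06073774, -0.75227264, -0.69971993]), 'wrist_torque': array([-0.03594025,  0.06744849,  0.00510973]), 'finger_gap': 85.47691618202288}
scene {'intrinsics': array([[491.96330096,   0.        , 319.97524786],
       [  0.        , 491.96330096, 197.29421472],
       [  0.        ,   0.        ,   1.        ]]), 'pose': array([[-8.49180013e-01,  2.96001777e-01, -4.37351407e-01,
         1.11273018e+03],
       [ 5.27942515e-01,  4.55373184e-01, -7.16876533e-01,
         9.02888188e+02],
       [-1.30386250e-02, -8.39653626e-01, -5.42965729e-01,
        
[... 454 characters left out ...]
],
       [-1.32344740e-02, -8.46699696e-02, -9.96321156e-01,
         1.17389514e+03],
       [ 0.00000000e+00,  0.00000000e+00,  0.00000000e+00,
         1.00000000e+00]])}
{'intrinsics': array([[310.62716324,   0.        , 319.04356655],
       [  0.        , 310.62716324, 193.2976248 ],
       [  0.        ,   0.        ,   1.        ]]), 'T_tool_cam': array([[ 4.93481958e-04, -9.60242675e-01, -2.79166189e-01,
         7.10609188e+01],
       [ 9.99999683e-01,  6.48412042e-04, -4.62631639e-04,
         4.67194155e-02],
       [ 6.25253361e-04, -2.79165872e-01,  9.60242691e-01,
        -1.42453854e+02],
       [ 0.00000000e+00,  0.00000000e+00,  0.00000000e+00,
         1.00000000e+00]])}
```

View pics/scene0.png

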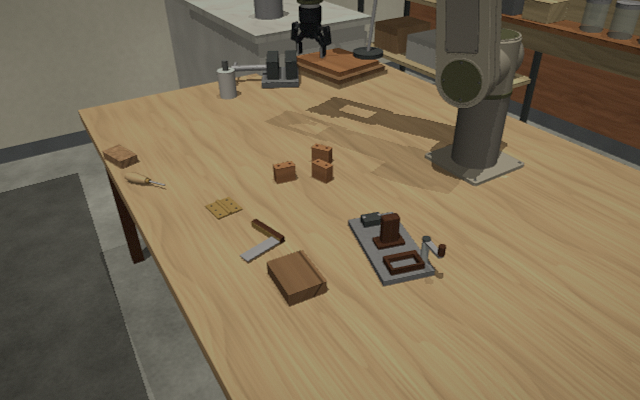

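View pics/top0.png

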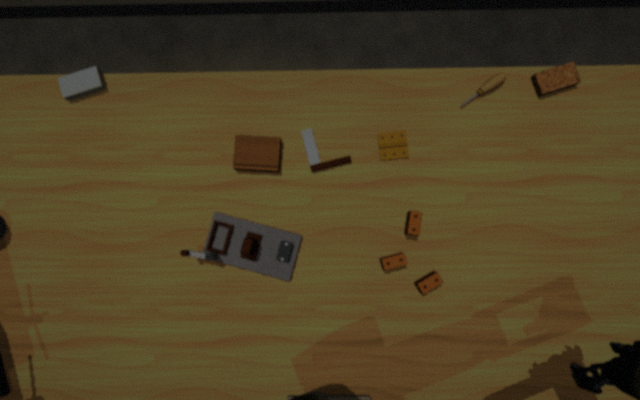

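```bash
python3 - <<'E'
import bench
print([ (k,(getattr(bench,k) if not callable(getattr(bench,k)) else '')) for k in dir(bench) if not k.startswith('__')])
E
```

```text
[('PlanningError', ''), ('camera_model', ''), ('grip_depth', 18.700000000000003), ('hand_in', ''), ('sense', ''), ('snapshot', '')]
```

```bash
cat > h.py <<'E'
from bench import *
import cv2, numpy as np
from scipy.spatial.transform import Rotation as R
def Ttool(s):
    T=np.eye(4);T[:3,:3]=R.from_euler('xyz',s['tcp_rot'],degrees=True).as_matrix();T[:3,3]=s['tool_pos'];return T
def cam(n,s=None):
    m=camera_model(n);K=m['intrinsics'];P=m['pose'] if n!='wrist' else Ttool(s)@m['T_tool_cam'];return K,P
def ray(K,P,uv,z):
    uv=np.atleast_2d(np.array(uv,float));d=np.c_[uv,np.ones(len(uv))]@np.linalg.inv(K).T@P[:3,:3].T
    o=P[:3,3];return o+d*((z-o[2])/d[:,2])[:,None]
def proj(K,P,X):
    X=np.atleast_2d(np.array(X,float));c=(X-P[:3,3])@P[:3,:3];p=c@K.T;return p[:,:2]/p[:,2:]
E
python3 - <<'E'
from h import *
im=cv2.imread('pics/top0.png')
c=cv2.resize(im[195:305,365:465],None,fx=5,fy=5,interpolation=cv2.INTER_CUBIC);c=cv2.convertScaleAbs(c,alpha=1.8);cv2.imwrite('pics/cropB.png',c)
c=cv2.resize(im[195:295,170:310],None,fx=5.5,fy=5.5,interpolation=cv2.INTER_CUBIC);c=cv2.convertScaleAbs(c,alpha=2);cv2.imwrite('pics/cropC.png',c)
hsv=cv2.cvtColor(im,cv2.COLOR_BGR2HSV)
for p in((414,223),(393,262),(429,283),(440,255)): print(p,hsv[p[1],p[0]])
K,P=cam('top')
X=ray(K,P,[(414,223),(393,262),(429,283),(221,237),(252,246),(285,251),(204,256)],52);print(X.round(),np.hypot(X[:,0],X[:,1]).round())
E
```

```text
(414, 223) [ 13 203  98]
(393, 262) [ 14 193  95]
(429, 283) [ 14 201  94]
(440, 255) [ 20 137  99]
[[ 547. -225.   52.]
 [ 449. -169.   52.]
 [ 396. -258.   52.]
 [ 517.  266.   52.]
 [ 493.  187.   52.]
 [ 480.  103.   52.]
 [ 469.  309.   52.]] [591. 480. 472. 581. 527. 491. 562.]
```

View pics/cropB.png

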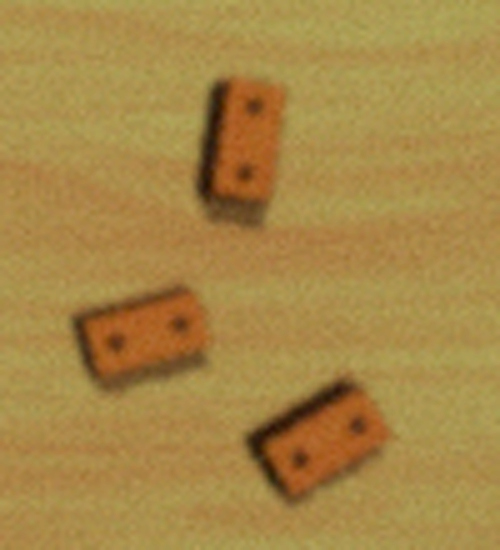

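View pics/cropC.png

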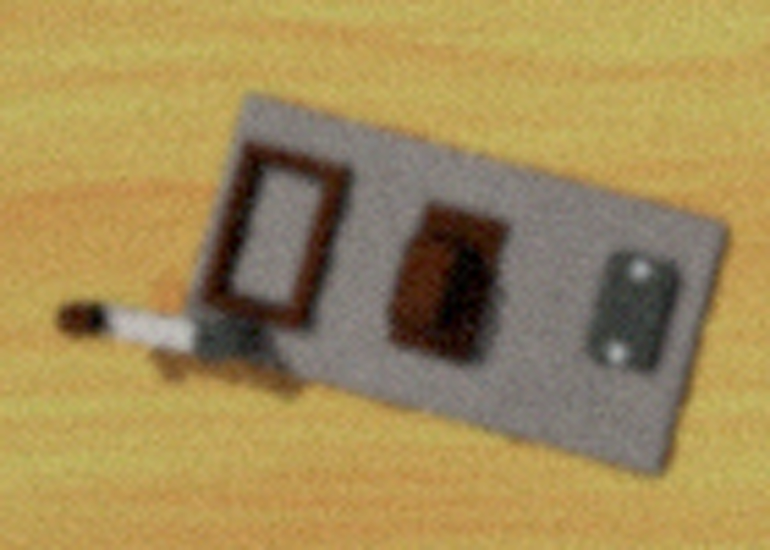

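```bash
python3 - <<'E'
from h import *
im=cv2.imread('pics/top0.png');K,P=cam('top')
# block: orange bright top face
hsv=cv2.cvtColor(im,cv2.COLOR_BGR2HSV)
m=((hsv[...,0]<17)&(hsv[...,1]>165)&(hsv[...,2]>75)).astype(np.uint8)
m[:, :370]=0;m[:,460:]=0;m[:200]=0;m[300:]=0
n,l,st,ce=cv2.connectedComponentsWithStats(m)
for i in range(1,n):
    if st[i,4]<60: continue
    ys,xs=np.where(l==i);X=ray(K,P,np.c_[xs,ys],52)[:,:2].astype(np.float32)
    print(st[i,4],ce[i].round(1),cv2.minAreaRect(X),X.mean(0))
a=np.array([(255,106),(245,173)])/5+[365-.4,195-.4];X=ray(K,P,a,52);print(X,X.mean(0),np.degrees(np.arctan2(*(X[0]-X[1])[[1,0]])))
# board: grey low saturation
g=((hsv[...,1]<90)&(hsv[...,2]>45)).astype(np.uint8);g[:, :200]=0;g[:,310:]=0;g[:205]=0;g[290:]=0
g=cv2.morphologyEx(g,cv2.MORPH_OPEN,np.ones((3,3)))
cs,_=cv2.findContours(g,cv2.RETR_EXTERNAL,cv2.CHAIN_APPROX_NONE);c=max(cs,key=cv2.contourArea)
X=ray(K,P,c[:,0],18)[:,:2].astype(np.float32);print(cv2.contourArea(c),cv2.minAreaRect(X))
cor=np.array([(248,93),(728,222),(655,473),(320,383)])/5.5+[170-.4,195-.4]
X=ray(K,P,cor,18);print(X.round(1))
for i,j in((0,1),(1,2),(2,3)): d=X[j]-X[i];print(np.linalg.norm(d),np.degrees(np.arctan2(d[1],d[0])))
E
```

```text
236 [414.5 222.7] ((548.1177978515625, -226.05596923828125), (28.730300903320312, 57.66602325439453), 81.59905242919922) [ 547.68823 -226.13997]
246 [394.5 261.4] ((450.6111755371094, -172.64321899414062), (29.4211483001709, 58.4427375793457), 15.670808792114258) [ 450.50385 -172.79288]
245 [430.5 282.9] ((395.7823486328125, -261.4483947753906), (29.102500915527344, 57.959251403808594), 29.905609130859375) [ 396.0967  -261.55594]
[[ 565.05406708 -229.31488449   52.        ]
 [ 531.09602588 -223.26218936   52.        ]] [ 548.07504648 -226.28853693   52.        ] -10.106290633562919
3298.5 ((493.0587158203125, 193.58209228515625), (239.87258911132812, 123.4916000366211), 74.29545593261719)
[[584.6 291.4  18. ]
 [520.3  61.7  18. ]
 [402.5  97.   18. ]
 [446.2 255.9  18. ]]
238.5336935586979 -105.62399855728088
123.04398985871856 163.29685132164482
164.74303666734983 74.59258301645927
```

Call:
step_arm(plan=[{"tx":3.3,"ty":-1.31},{"tx":3.3,"ty":-1.31},{"tx":3.3,"ty":-1.31},{"tx":3.3,"ty":-1.31},{"tx":3.3,"ty":-1.31},{"tx":3.3,"ty":-1.31},{"tx":3.3,"ty":-1.31},{"tx":3.3,"ty":-1.31}], newtons=40)

```text
invalid input
```

Call:
step_arm(plan=[{"tx":3.3,"ty":-1.31},{"tx":3.3,"ty":-1.31},{"tx":3.3,"ty":-1.31},{"tx":3.3,"ty":-1.31},{"az":7},{"az":7},{"az":7},{"az":7}])

```text
invalid input
```

Call:
step_arm(plan=[{"az":7},{},{},{}])

```text
invalid input
```

```bash
python3 - <<'E'
from h import *
s=sense();im=snapshot('wrist');cv2.imwrite('pics/w1.png',im[:,:,::-1]);np.save('w1.npy',Ttool(s))
print(s['time'],s['tool_pos'],s['tcp_rot'],s['joint_pos'])
K,P=cam('wrist',s)
print(proj(K,P,[[548,-226,52]]))
E
```

```text
0.1 [ 260.71010225 -539.84593466  230.35921757] [-1.79905334e+02 -9.52543909e-03  2.57691481e+01] [-6.91226416e+01  7.50951379e+00  8.53233873e+01  1.41982445e-03
  8.72622320e+01 -4.89186659e+00]
[[  95.12677345 -378.0692659 ]]
```

View pics/w1.png

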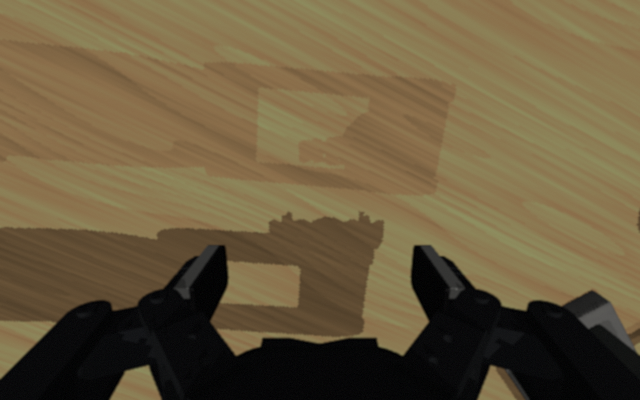

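The rows were refused because they need all seven keys, so nothing has moved. The wrist view shows only bench, shadows and the open fingers. I'll resend with full rows.

Call:
step_arm(plan=[{"grip":8.5,"tx":3.3,"ty":-1.31,"tz":0,"ax":0,"ay":0,"az":0},{"grip":8.5,"tx":3.3,"ty":-1.31,"tz":0,"ax":0,"ay":0,"az":0},{"grip":8.5,"tx":3.3,"ty":-1.31,"tz":0,"ax":0,"ay":0,"az":0},{"grip":8.5,"tx":3.3,"ty":-1.31,"tz":0,"ax":0,"ay":0,"az":0},{"grip":8.5,"tx":3.3,"ty":-1.31,"tz":0,"ax":0,"ay":0,"az":0},{"grip":8.5,"tx":3.3,"ty":-1.31,"tz":0,"ax":0,"ay":0,"az":0},{"grip":8.5,"tx":3.3,"ty":-1.31,"tz":0,"ax":0,"ay":0,"az":0},{"grip":8.5,"tx":3.3,"ty":-1.31,"tz":0,"ax":0,"ay":0,"az":0}], newtons=40)

```text
time: 0.82
tool_pos: [453.9, -329.6, 231.1]
tcp_rot: [-180.0, 0.0, 25.8]
ft_force: [0.3, -0.6, 0.8]
finger_gap: 85.2
```

Call:
step_arm(plan=[{"grip":8.5,"tx":3.2,"ty":-1.31,"tz":0,"ax":0,"ay":0,"az":0},{"grip":8.5,"tx":3.2,"ty":-1.31,"tz":0,"ax":0,"ay":0,"az":0},{"grip":8.5,"tx":3.2,"ty":-1.31,"tz":0,"ax":0,"ay":0,"az":0},{"grip":8.5,"tx":3.2,"ty":-1.31,"tz":0,"ax":0,"ay":0,"az":0},{"grip":8.5,"tx":0,"ty":0,"tz":1,"ax":0,"ay":0,"az":7},{"grip":8.5,"tx":0,"ty":0,"tz":1,"ax":0,"ay":0,"az":7},{"grip":8.5,"tx":0,"ty":0,"tz":1,"ax":0,"ay":0,"az":7},{"grip":8.5,"tx":0,"ty":0,"tz":1,"ax":0,"ay":0,"az":7}])

```text
time: 1.48
tool_pos: [545.6, -227.8, 190.4]
tcp_rot: [-180.0, 0.0, -2.5]
ft_force: [0.2, -0.7, -0.4]
finger_gap: 84.8
```

Call:
step_arm(plan=[{"grip":8.5,"tx":0,"ty":0,"tz":0,"ax":0,"ay":0,"az":6.8},{"grip":8.5,"tx":0,"ty":0,"tz":0,"ax":0,"ay":0,"az":0},{"grip":8.5,"tx":0,"ty":0,"tz":0,"ax":0,"ay":0,"az":0},{"grip":8.5,"tx":0,"ty":0,"tz":0,"ax":0,"ay":0,"az":0}])

```text
time: 1.82
tool_pos: [545.7, -228.4, 191.7]
tcp_rot: [180.0, -0.0, -8.8]
ft_force: [-0.6, 0.3, -0.4]
finger_gap: 85.1
```

```bash
python3 - <<'E'
from h import *
s=sense();im=snapshot('wrist');cv2.imwrite('pics/w2.png',im[:,:,::-1]);np.save('w2.npy',Ttool(s))
print(s['time'],s['tool_pos'],s['tcp_rot'],s['joint_pos'])
K,P=cam('wrist',s)
print(proj(K,P,[[548,-226,52]]))
E
```

```text
1.8167 [ 545.7369237  -228.44314868  191.65041675] [ 1.79989721e+02 -3.09528504e-02 -8.79814693e+00] [-2.76788556e+01  7.35021629e+00  8.95581412e+01  2.92938798e-04
  8.30590289e+01  7.11192588e+01]
[[316.23769432 180.08766462]]
```

View pics/w2.png

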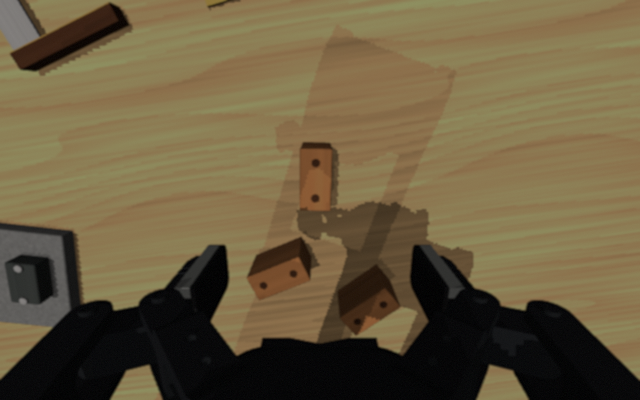

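Blocks in the top view are at (414,223), (394,261) and (430,283), which lie 591, 480 and 472 mm from the base. The target is the one at (414,223), as the farthest. In the wrist view its marks are at (316,163) and (315,198), where I predicted them.

```bash
python3 - <<'E'
from h import *
s=sense();K,P=cam('wrist',s);im=cv2.imread('pics/w2.png')
c=cv2.resize(im[130:225,275:355],None,fx=6,fy=6,interpolation=cv2.INTER_CUBIC);cv2.imwrite('pics/w2c.png',cv2.convertScaleAbs(c,alpha=1.6))
g=cv2.cvtColor(im,cv2.COLOR_BGR2GRAY)
for (u,v) in((316,163),(315,198)):
    w=60-np.minimum(g[v-4:v+5,u-4:u+5].astype(float),60);yy,xx=np.mgrid[v-4:v+5,u-4:u+5];p=((w*xx).sum()/w.sum(),(w*yy).sum()/w.sum());print(p,ray(K,P,p,52))
hsv=cv2.cvtColor(im,cv2.COLOR_BGR2HSV)
print(hsv[180,316],hsv[145,316],hsv[180,345])
m=((hsv[...,0]<16)&(hsv[...,2]>65)).astype(np.uint8);m[:130]=0;m[225:]=0;m[:,:275]=0;m[:,355:]=0
n,l,st,ce=cv2.connectedComponentsWithStats(m);i=1+st[1:,4].argmax();ys,xs=np.where(l==i);print(st[i])
X=ray(K,P,np.c_[xs,ys],52)[:,:2].astype(np.float32);print(cv2.minAreaRect(X))
E
```

```text
(np.float64(315.2684703433923), np.float64(162.56503642039542)) [[ 564.54227954 -227.74062241   52.        ]]
(np.float64(314.8056872037915), np.float64(197.92890995260663)) [[ 531.00779363 -221.98156542   52.        ]]
[ 14 154 139] [ 12 160  51] [ 19 109 140]
[ 299  147   34   65 2037]
((548.0795288085938, -225.450439453125), (31.039630889892578, 61.334617614746094), 80.15923309326172)
```

View pics/w2c.png

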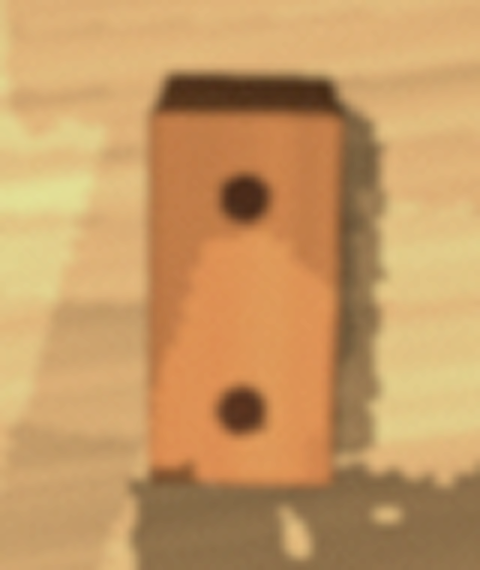

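Call:
step_arm(plan=[{"grip":8.5,"tx":0.19,"ty":-0.32,"tz":2.5,"ax":0,"ay":0,"az":1},{"grip":8.5,"tx":0,"ty":0,"tz":3,"ax":0,"ay":0,"az":0},{"grip":8.5,"tx":0,"ty":0,"tz":3,"ax":0,"ay":0,"az":0},{"grip":8.5,"tx":0,"ty":0,"tz":3,"ax":0,"ay":0,"az":0},{"grip":8.5,"tx":0,"ty":0,"tz":2.5,"ax":0,"ay":0,"az":0},{"grip":8.5,"tx":0,"ty":0,"tz":1.8,"ax":0,"ay":0,"az":0},{"grip":8.5,"tx":0,"ty":0,"tz":1,"ax":0,"ay":0,"az":0},{"grip":8.5,"tx":0,"ty":0,"tz":0,"ax":0,"ay":0,"az":0}])

```text
time: 2.53
tool_pos: [546.2, -224.6, 20.8]
tcp_rot: [-179.9, 0.2, -9.9]
ft_force: [-0.6, -0.4, 0.2]
finger_gap: 85.0
```

Call:
step_arm(plan=[{"grip":2.5,"tx":0,"ty":0,"tz":0,"ax":0,"ay":0,"az":0},{"grip":2.5,"tx":0,"ty":0,"tz":0,"ax":0,"ay":0,"az":0},{"grip":2.5,"tx":0,"ty":0,"tz":0,"ax":0,"ay":0,"az":0},{"grip":2.5,"tx":0,"ty":0,"tz":0,"ax":0,"ay":0,"az":0},{"grip":2.5,"tx":0,"ty":0,"tz":0,"ax":0,"ay":0,"az":0},{"grip":2.5,"tx":0,"ty":0,"tz":0,"ax":0,"ay":0,"az":0},{"grip":2.5,"tx":0,"ty":0,"tz":0,"ax":0,"ay":0,"az":0},{"grip":2.5,"tx":0,"ty":0,"tz":0,"ax":0,"ay":0,"az":0}], newtons=40)

```text
time: 3.2
tool_pos: [549.0, -226.0, 24.9]
tcp_rot: [180.0, -0.1, -10.0]
ft_force: [-0.5, 0.2, 5.2]
finger_gap: 29.2
```

Call:
step_arm(plan=[{"grip":2.5,"tx":0,"ty":0,"tz":-1.5,"ax":0,"ay":0,"az":0},{"grip":2.5,"tx":0,"ty":0,"tz":-2.5,"ax":0,"ay":0,"az":0},{"grip":2.5,"tx":0,"ty":0,"tz":-3,"ax":0,"ay":0,"az":0},{"grip":2.5,"tx":0,"ty":0,"tz":-3,"ax":0,"ay":0,"az":0},{"grip":2.5,"tx":0,"ty":0,"tz":-3,"ax":0,"ay":0,"az":0},{"grip":2.5,"tx":0,"ty":0,"tz":-2,"ax":0,"ay":0,"az":0},{"grip":2.5,"tx":-0.4,"ty":-1.5,"tz":0,"ax":0,"ay":0,"az":0},{"grip":2.5,"tx":-0.9,"ty":-3.2,"tz":0,"ax":0,"ay":0,"az":0}])

```text
time: 3.87
tool_pos: [544.4, -179.4, 175.5]
tcp_rot: [179.9, -0.3, -10.2]
ft_force: [0.9, 1.5, -1.7]
finger_gap: 29.6
```

Call:
step_arm(plan=[{"grip":2.5,"tx":-0.92,"ty":-3.75,"tz":0,"ax":0,"ay":0,"az":0},{"grip":2.5,"tx":-0.92,"ty":-3.75,"tz":0,"ax":0,"ay":0,"az":0},{"grip":2.5,"tx":-0.92,"ty":-3.75,"tz":0,"ax":0,"ay":0,"az":0},{"grip":2.5,"tx":-0.92,"ty":-3.75,"tz":0,"ax":0,"ay":0,"az":0},{"grip":2.5,"tx":-0.92,"ty":-3.75,"tz":0,"ax":0,"ay":0,"az":0},{"grip":2.5,"tx":-0.92,"ty":-3.75,"tz":0,"ax":0,"ay":0,"az":0},{"grip":2.5,"tx":-0.92,"ty":-3.75,"tz":0,"ax":0,"ay":0,"az":0},{"grip":2.5,"tx":-0.92,"ty":-3.75,"tz":0,"ax":0,"ay":0,"az":0}])

```text
time: 4.53
tool_pos: [521.8, 133.5, 172.5]
tcp_rot: [180.0, 0.1, -10.0]
ft_force: [1.1, -0.7, -1.1]
finger_gap: 29.4
```

Call:
step_arm(plan=[{"grip":2.5,"tx":-0.92,"ty":-3.75,"tz":0,"ax":0,"ay":0,"az":0},{"grip":2.5,"tx":-0.92,"ty":-3.75,"tz":0,"ax":0,"ay":0,"az":0},{"grip":2.5,"tx":-0.92,"ty":-3.75,"tz":0,"ax":0,"ay":0,"az":0},{"grip":2.5,"tx":-0.5,"ty":-2.2,"tz":0,"ax":0,"ay":0,"az":0},{"grip":2.5,"tx":0,"ty":0,"tz":0,"ax":0,"ay":0,"az":5.8},{"grip":2.5,"tx":0,"ty":0,"tz":0,"ax":0,"ay":0,"az":0},{"grip":2.5,"tx":0,"ty":0,"tz":0,"ax":0,"ay":0,"az":0},{"grip":2.5,"tx":0,"ty":0,"tz":0,"ax":0,"ay":0,"az":0}])

```text
time: 5.2
tool_pos: [514.0, 268.8, 172.7]
tcp_rot: [180.0, 0.0, -15.7]
ft_force: [0.2, -0.4, 0.1]
finger_gap: 29.6
```

```bash
python3 - <<'E'
from h import *
s=sense();im=snapshot('wrist');cv2.imwrite('pics/w3.png',im[:,:,::-1]);np.save('w3.npy',Ttool(s))
im=snapshot('scene');cv2.imwrite('pics/s3.png',cv2.resize(im[120:320,270:510,::-1],None,fx=3,fy=3,interpolation=cv2.INTER_CUBIC))
print(s)
E
```

```text
{'time': 5.2, 'joint_pos': array([ 2.25503247e+01,  6.41211817e+00,  9.25836206e+01, -8.51225859e-03,
        8.10589394e+01,  1.28258029e+02]), 'qd': array([-0.73180889, -0.38455246, -0.14463427, -0.04814316, -0.00337101,
        0.46545563]), 'joint_efforts': array([ 7.59424344e-01, -5.50817156e+01, -4.93811560e+01,  5.93173667e-02,
       -6.05131663e-04,  8.57265363e-02]), 'tool_pos': array([514.04013453, 268.83225114, 172.71869906]), 'tcp_rot': array([ 1.79959541e+02,  3.77290389e-02, -1.57063903e+01]), 'ft_force': array([ 0.16774034, -0.39422985,  0.07440636]), 'wrist_torque': array([-0.01760394,  0.00220519,  0.01187793]), 'finger_gap': 29.641703261141178}
```

View pics/w3.png

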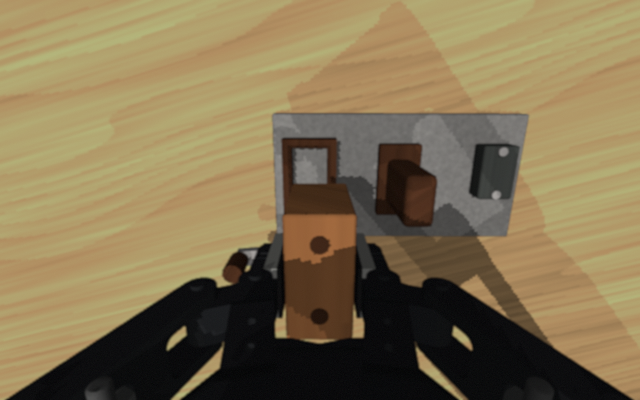

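View pics/s3.png

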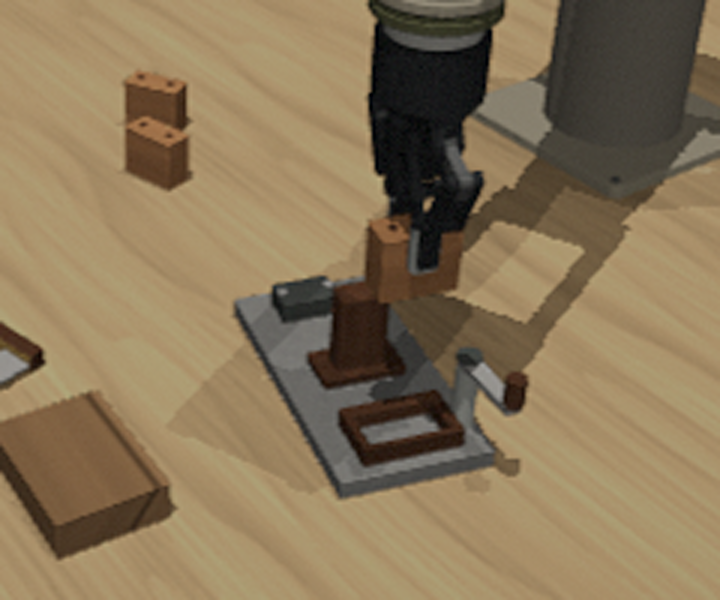

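The wrist view shows the held blank with its marks at (319,244) and (319,316). The board's far edge runs (273,114) to (528,114), and the pocket is at about (310,165), partly behind the blank. Next I measure both.

```bash
python3 - <<'E'
from h import *
s=sense();K,P=cam('wrist',s);im=cv2.imread('pics/w3.png')
cv2.imwrite('pics/w3c.png',cv2.convertScaleAbs(cv2.resize(im[100:250,230:380],None,fx=4,fy=4,interpolation=cv2.INTER_CUBIC),alpha=1.5))
hsv=cv2.cvtColor(im,cv2.COLOR_BGR2HSV);g=cv2.cvtColor(im,cv2.COLOR_BGR2GRAY)
# far edge of board: per-column transition in saturation; 
pts=[]
for u in range(285,518,4):
    col=hsv[105:125,u,1].astype(float);d=np.diff(col);pts.append((u,105+d.argmin()+.5))
pts=np.array(pts);print(np.polyfit(pts[:,0],pts[:,1],1))
X=ray(K,P,pts,18);v=np.polyfit(X[:,1],X[:,0],1);print('edge dir deg',np.degrees(np.arctan2(1,v[0])))
def side(rows,lo,hi,sgn):
    q=[]
    for r in rows:
        d=np.diff(hsv[r,lo:hi,1].astype(float))*sgn;q.append((lo+d.argmax()+.5,r))
    return np.array(q)
L=side(range(120,180,4),262,283,-1);Rr=side(range(120,230,6),500,540,1)
XL=ray(K,P,L,18);XR=ray(K,P,Rr,18)
# express in tool frame
T=Ttool(s);inv=np.linalg.inv(T);f=lambda X:(np.c_[X,np.ones(len(X))]@inv.T)[:,:3]
A=f(X);BL=f(XL);BR=f(XR)
print('far edge tool x',np.median(A[:,0]),np.polyfit(A[:,1],A[:,0],1));print('left y',np.median(BL[:,1]),np.polyfit(BL[:,0],BL[:,1],1),'right y',np.median(BR[:,1]),np.polyfit(BR[:,0],BR[:,1],1))
for (u,v) in((319,244),(319,316)):
    w=60-np.minimum(g[v-9:v+10,u-9:u+10].astype(float),60);yy,xx=np.mgrid[v-9:v+10,u-9:u+10];p=((w*xx).sum()/w.sum(),(w*yy).sum()/w.sum());print(p,f(ray(K,P,p,s['tool_pos'][2]+28)))
E
```

```text
[1.3614806e-16 1.1350000e+02]
edge dir deg 74.22745517047751
far edge tool x 61.597811307864504 [5.08696679e-04 6.15592226e+01]
left y -43.91837389037943 [ 2.14673802e-03 -4.39779041e+01] right y 193.94526567649365 [3.36543120e-03 1.93924512e+02]
(np.float64(319.2841163310962), np.float64(244.6121364653244)) [[ 16.19381296   0.04192023 -28.00256793]]
(np.float64(319.0646687697161), np.float64(315.8689638437273)) [[-17.61824258  -0.02924682 -27.99720471]]
```

View pics/w3c.png

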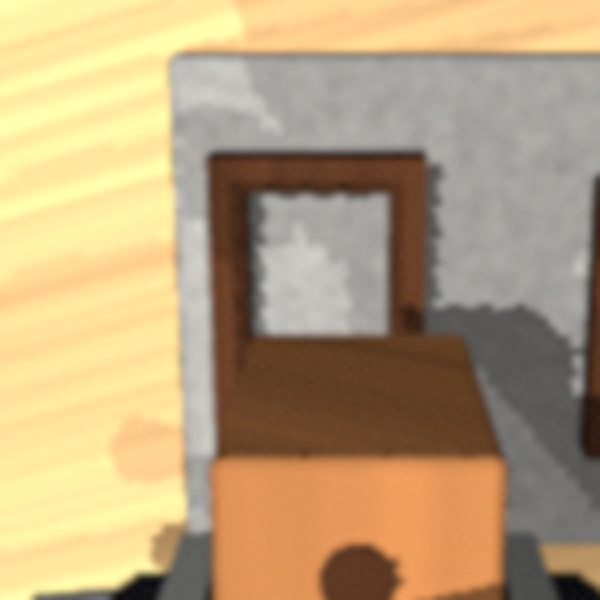

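```bash
python3 - <<'E'
from h import *
s=sense();K,P=cam('wrist',s);im=cv2.imread('pics/w3.png')
inv=np.linalg.inv(Ttool(s));f=lambda X:(np.c_[X,np.ones(len(X))]@inv.T)[:,:3]
hsv=cv2.cvtColor(im,cv2.COLOR_BGR2HSV).astype(float)
S=hsv[142:180,275:345,1].mean(0); print(S.astype(int)); print(hsv[130:150,290:330,1].mean(1).astype(int))
def rowedge(r,lo,hi,sgn):
    return lo+np.argmax(np.diff(hsv[r,lo:hi,1])*sgn)+.5
for r in(145,155,165,175):
    a=rowedge(r,276,290,1);b=rowedge(r,330,345,-1);X=f(ray(K,P,[(a,r),(b,r)],34));print(r,a,b,X[:,1],X[:,1].mean(), X[:,1].ptp() if hasattr(X,'ptp') else np.ptp(X[:,1]))
print('inner', f(ray(K,P,[(230+248/4,160),(230+391/4,160)],34))[:,1])
print('far outer x',f(ray(K,P,[(310,138.3)],34))[:,0], 'blank far/side top',f(ray(K,P,[(230+213/4-.4,216),(230+505/4-.4,216)],s['tool_pos'][2]+28)))
# knob & post in scene
E
```

```text
[ 16   9   9   9  10  11  21  54 118 158 158 156 156 157 157 161 133  67
  35  32  31  31  31  31  31  32  32  32  33  32  32  32  32  32  33  33
  34  33  33  32  32  32  33  33  33  33  33  32  32  31  32  41  74 136
 159 156 157 156 157 156 134  83  30   9   8  10   9   9   9   9]
[  9  10   9  10  10  10  11  17  54 156 161 155 156 156 156 160 156 110
  52  27]
145 282.5 336.5 [-33.19281152  15.58090792] -8.80595180051995 48.77371943773778
155 282.5 336.5 [-33.48731116  15.72817594] -8.87956760949362 49.21548710021909
165 282.5 336.5 [-33.78719458  15.87813595] -8.954529312832506 49.66533052462489
175 283.5 335.5 [-33.16431843  15.10272982] -9.030794304240032 48.267048257913984
inner [-24.93828131   7.79238369]
far outer x [40.49043315] blank far/side top [[ 28.46097609 -14.25365457 -28.00783678]
 [ 28.48033329  14.36997791 -28.00119821]]
```

Call:
step_arm(plan=[{"grip":2.5,"tx":0.06,"ty":-0.88,"tz":0,"ax":0,"ay":0,"az":0},{"grip":2.5,"tx":0,"ty":0,"tz":2,"ax":0,"ay":0,"az":0},{"grip":2.5,"tx":0,"ty":0,"tz":3,"ax":0,"ay":0,"az":0},{"grip":2.5,"tx":0,"ty":0,"tz":3,"ax":0,"ay":0,"az":0},{"grip":2.5,"tx":0,"ty":0,"tz":1.5,"ax":0,"ay":0,"az":0},{"grip":2.5,"tx":0,"ty":0,"tz":0,"ax":0,"ay":0,"az":0},{"grip":2.5,"tx":0,"ty":0,"tz":0,"ax":0,"ay":0,"az":0},{"grip":2.5,"tx":0,"ty":0,"tz":0,"ax":0,"ay":0,"az":0}])

```text
time: 5.97
tool_pos: [518.6, 278.2, 80.0]
tcp_rot: [-179.9, -0.1, -15.8]
ft_force: [-0.1, 0.0, -0.5]
finger_gap: 29.3
```

```bash
python3 - <<'E'
from h import *
s=sense();im=snapshot('wrist');cv2.imwrite('pics/w4.png',im[:,:,::-1]);np.save('w4.npy',Ttool(s))
im2=snapshot('scene');cv2.imwrite('pics/s4.png',cv2.resize(im2[170:300,340:470,::-1],None,fx=4.5,fy=4.5,interpolation=cv2.INTER_CUBIC))
print(s['tool_pos'],s['tcp_rot'],s['ft_force'])
cv2.imwrite('pics/w4c.png',cv2.convertScaleAbs(cv2.resize(im[60:300,200:500,::-1],None,fx=2.5,fy=2.5,interpolation=cv2.INTER_CUBIC),alpha=1.5))
E
```

```text
[518.60534104 278.17864182  79.96954444] [-1.79914765e+02 -1.00384302e-01 -1.58367645e+01] [-0.12853006  0.00852705 -0.47265091]
```

View pics/w4c.png

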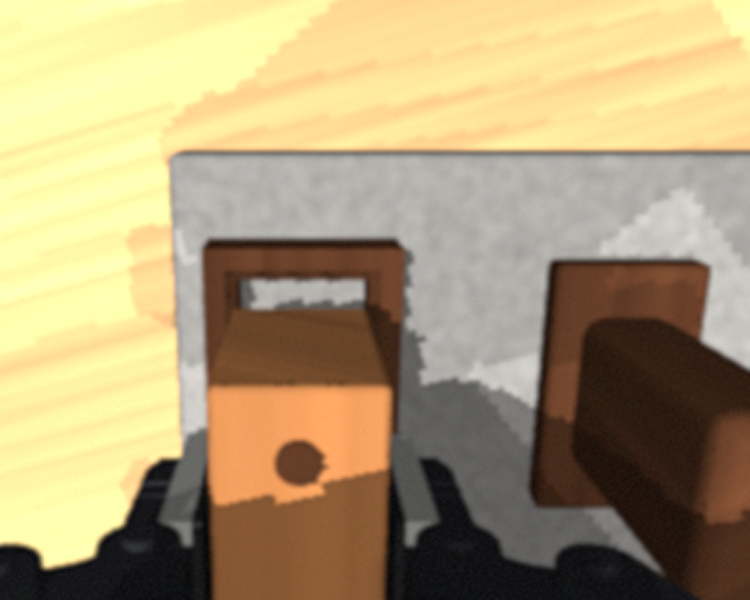

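View pics/s4.png

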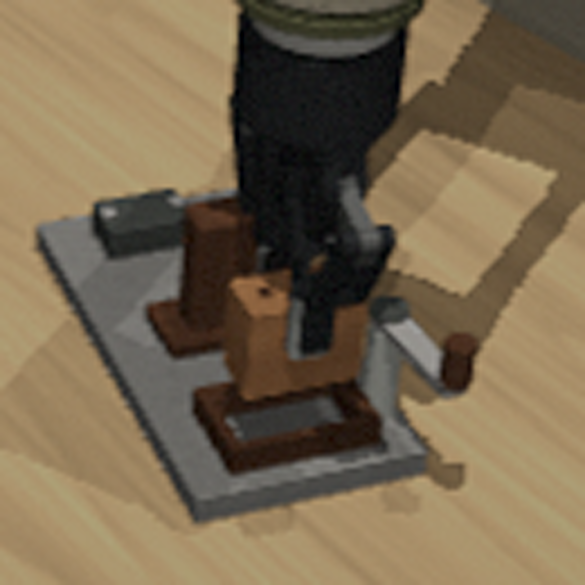

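```bash
python3 - <<'E'
from h import *
s=sense();K,P=cam('wrist',s);im=cv2.imread('pics/w4.png');print(s['tool_pos'],s['time'])
inv=np.linalg.inv(Ttool(s));f=lambda X:(np.c_[X,np.ones(len(X))]@inv.T)[:,:3]
hsv=cv2.cvtColor(im,cv2.COLOR_BGR2HSV).astype(float)
def sub(d0):  # 50% crossing, rising
    m=(d0[:4].mean()+d0[-4:].mean())/2;i=np.where((d0[:-1]-m)*(d0[1:]-m)<=0)[0][0];return i+(m-d0[i])/(d0[i+1]-d0[i])
for r in(160,166,172,178):
    a=275+sub(hsv[r,275:291,1]);b=353+sub(hsv[r,353:370,1]);X=f(ray(K,P,[(a,r),(b,r)],34));print(r,a,b,X[:,1],X[:,1].mean())
S=hsv[148:166,300:345,1].mean(1);v=148+sub(S[:13]);print('far outer',v,S.astype(int),f(ray(K,P,[(320,v)],34))[0,0])
S=hsv[112:132,300:480,1].mean(1);v=112+sub(S);print('board far',v,f(ray(K,P,[(320,v)],18))[0,0])
E
```

```text
[519.02727368 278.41488751  80.66415604] 6.0667
160 281.135 361.13221153846155 [-23.45328873  25.76565678] 1.1561840296720334
166 281.1200657894737 361.179435483871 [-23.58738649  25.93712639] 1.1748699505559443
172 281.2409420289855 361.0 [-23.63840784  25.96960753] 1.1655998444329612
178 281.4453125 360.5882352941176 [-23.63772971  25.85726975] 1.1097700199055396
far outer 156.1880817610063 [  9   9   9   9   9  10  13  25  68 156 167 159 154 152 153 154 154 153] 39.659209989993144
board far 120.37984036021285 60.21489672603974
```

Call:
step_arm(plan=[{"grip":2.5,"tx":0,"ty":0.11,"tz":0.5,"ax":0,"ay":0,"az":0},{"grip":2.5,"tx":0,"ty":0,"tz":0.6,"ax":0,"ay":0,"az":0},{"grip":2.5,"tx":0,"ty":0,"tz":0.6,"ax":0,"ay":0,"az":0},{"grip":2.5,"tx":0,"ty":0,"tz":0.3,"ax":0,"ay":0,"az":0},{"grip":2.5,"tx":0,"ty":0,"tz":0.3,"ax":0,"ay":0,"az":0},{"grip":2.5,"tx":0,"ty":0,"tz":0.3,"ax":0,"ay":0,"az":0},{"grip":2.5,"tx":0,"ty":0,"tz":0.2,"ax":0,"ay":0,"az":0},{"grip":2.5,"tx":0,"ty":0,"tz":0.1,"ax":0,"ay":0,"az":0}])

```text
time: 6.73
tool_pos: [516.9, 276.6, 48.8]
tcp_rot: [180.0, 0.0, -15.8]
ft_force: [0.2, -0.0, -0.9]
finger_gap: 29.1
```

Call:
step_arm(plan=[{"grip":2.5,"tx":0,"ty":0,"tz":0.2,"ax":0,"ay":0,"az":0},{"grip":2.5,"tx":0,"ty":0,"tz":0.2,"ax":0,"ay":0,"az":0},{"grip":2.5,"tx":0,"ty":0,"tz":0.2,"ax":0,"ay":0,"az":0},{"grip":2.5,"tx":0,"ty":0,"tz":0,"ax":0,"ay":0,"az":0},{"grip":2.5,"tx":0,"ty":0,"tz":0,"ax":0,"ay":0,"az":0}])

```text
time: 7.15
tool_pos: [517.1, 276.7, 43.2]
tcp_rot: [180.0, 0.0, -15.8]
ft_force: [-0.7, -0.2, -1.0]
finger_gap: 29.5
```

Call:
step_arm(plan=[{"grip":2.5,"tx":0,"ty":0,"tz":0.1,"ax":0,"ay":0,"az":0},{"grip":2.5,"tx":0,"ty":0,"tz":0.1,"ax":0,"ay":0,"az":0},{"grip":2.5,"tx":0,"ty":0,"tz":0,"ax":0,"ay":0,"az":0},{"grip":2.5,"tx":0,"ty":0,"tz":0,"ax":0,"ay":0,"az":0}])

```text
time: 7.48
tool_pos: [517.3, 276.8, 42.9]
tcp_rot: [-180.0, -0.0, -15.8]
ft_force: [-6.0, -2.2, 12.8]
finger_gap: 29.4
```

```bash
python3 - <<'E'
from h import *
s=sense();im2=snapshot('scene');cv2.imwrite('pics/s5.png',cv2.resize(im2[170:300,340:470,::-1],None,fx=4.5,fy=4.5,interpolation=cv2.INTER_CUBIC))
print(s['tool_pos'],s['tcp_rot'],s['ft_force'])
E
```

```text
[517.28766653 276.8413651   42.881681  ] [-1.79990611e+02 -1.82230521e-02 -1.58215590e+01] [-5.97361944 -2.24771826 12.78693948]
```

View pics/s5.png

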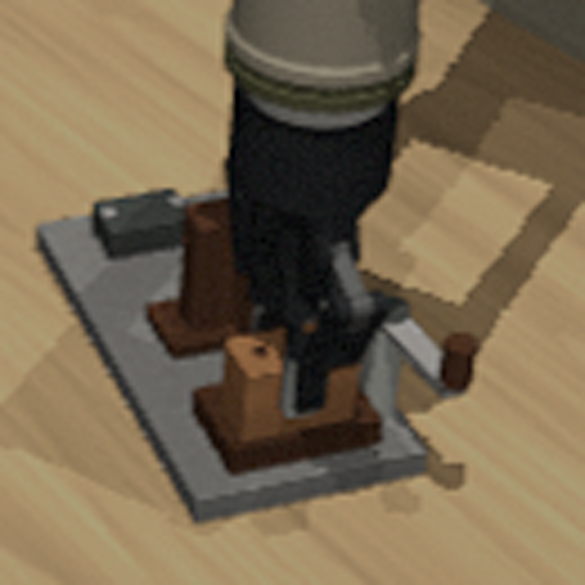

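The blank went down to TCP z = 42.9, which is the expected seated height, with 13 N on the floor. The scene crop shows it inside the frame. I'll release and lift.

Call:
step_arm(plan=[{"grip":2.5,"tx":0,"ty":0,"tz":-0.05,"ax":0,"ay":0,"az":0},{"grip":6,"tx":0,"ty":0,"tz":0,"ax":0,"ay":0,"az":0},{"grip":6,"tx":0,"ty":0,"tz":0,"ax":0,"ay":0,"az":0},{"grip":6,"tx":0,"ty":0,"tz":0,"ax":0,"ay":0,"az":0},{"grip":6,"tx":0,"ty":0,"tz":0,"ax":0,"ay":0,"az":0},{"grip":6,"tx":0,"ty":0,"tz":0,"ax":0,"ay":0,"az":0}])

```text
time: 8.03
tool_pos: [517.0, 276.7, 41.6]
tcp_rot: [180.0, 0.0, -15.8]
ft_force: [0.8, -0.0, 0.1]
finger_gap: 60.0
```

Call:
step_arm(plan=[{"grip":6,"tx":0,"ty":0,"tz":-1.5,"ax":0,"ay":0,"az":0},{"grip":6,"tx":0,"ty":0,"tz":-2.5,"ax":0,"ay":0,"az":0},{"grip":6,"tx":0,"ty":0,"tz":-3.5,"ax":0,"ay":0,"az":0},{"grip":0,"tx":0,"ty":0,"tz":-3.5,"ax":0,"ay":0,"az":0},{"grip":0,"tx":-2,"ty":0,"tz":-2.5,"ax":0,"ay":0,"az":0},{"grip":0,"tx":-2,"ty":0,"tz":0,"ax":0,"ay":0,"az":0},{"grip":0,"tx":-1,"ty":0,"tz":0,"ax":0,"ay":0,"az":0},{"grip":0,"tx":0,"ty":0,"tz":0,"ax":0,"ay":0,"az":0}])

```text
time: 8.7
tool_pos: [467.3, 290.8, 176.4]
tcp_rot: [180.0, 0.0, -15.7]
ft_force: [-0.3, -0.3, -1.1]
finger_gap: 0.2
```

Call:
step_arm(plan=[{"grip":0,"tx":0,"ty":0,"tz":0,"ax":0,"ay":0,"az":0},{"grip":0,"tx":0,"ty":0,"tz":0,"ax":0,"ay":0,"az":0},{"grip":0,"tx":0,"ty":0,"tz":0,"ax":0,"ay":0,"az":0}])

```text
time: 8.95
tool_pos: [469.1, 289.7, 175.5]
tcp_rot: [179.9, 0.1, -15.9]
ft_force: [-0.0, 0.8, -0.2]
finger_gap: 0.4
```

```bash
python3 - <<'E'
from h import *
s=sense();im=snapshot('wrist');cv2.imwrite('pics/w6.png',im[:,:,::-1]);np.save('w6.npy',Ttool(s))
im2=snapshot('scene');cv2.imwrite('pics/s6f.png',im2[:,:,::-1]);cv2.imwrite('pics/s6.png',cv2.resize(im2[170:300,340:470,::-1],None,fx=4.5,fy=4.5,interpolation=cv2.INTER_CUBIC))
im3=snapshot('top');cv2.imwrite('pics/t6f.png',im3[:,:,::-1]);
print(s['time'],s['tool_pos'],s['tcp_rot'],s['ft_force'],s['finger_gap'],s['joint_pos'])
E
```

```text
8.95 [469.07262723 289.73284982 175.52810868] [ 1.79917079e+02  7.18886655e-02 -1.58572256e+01] [-0.01286551  0.79455048 -0.23862527] 0.4093305842719209 [ 2.63826853e+01  1.94098898e+00  9.69788210e+01 -1.32190572e-02
  8.11891543e+01  1.32241896e+02]
```

View pics/w6.png

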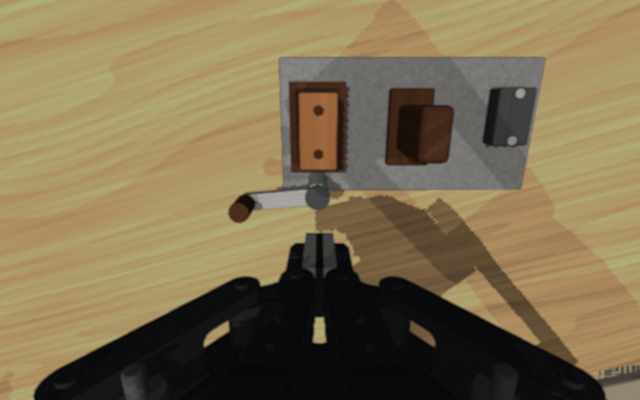

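View pics/s6.png

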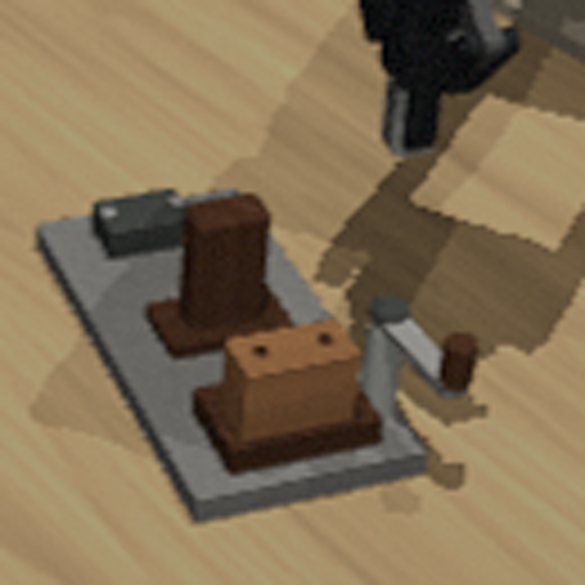

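```bash
python3 - <<'E'
from h import *
a=cv2.imread('pics/w6.png')[60:220,225:355];b=cv2.imread('pics/t6f.png')[195:295,170:310]
cv2.imwrite('pics/w6c.png',cv2.convertScaleAbs(cv2.resize(a,None,fx=3.7,fy=3.7,interpolation=cv2.INTER_CUBIC),alpha=1.5))
cv2.imwrite('pics/t6c.png',cv2.convertScaleAbs(cv2.resize(b,None,fx=5.5,fy=5.5,interpolation=cv2.INTER_CUBIC),alpha=2))
E
```

```text
(no output)
```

View pics/w6c.png

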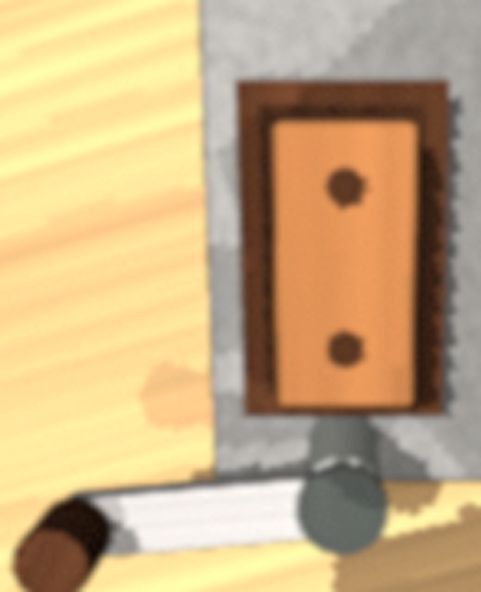

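View pics/t6c.png

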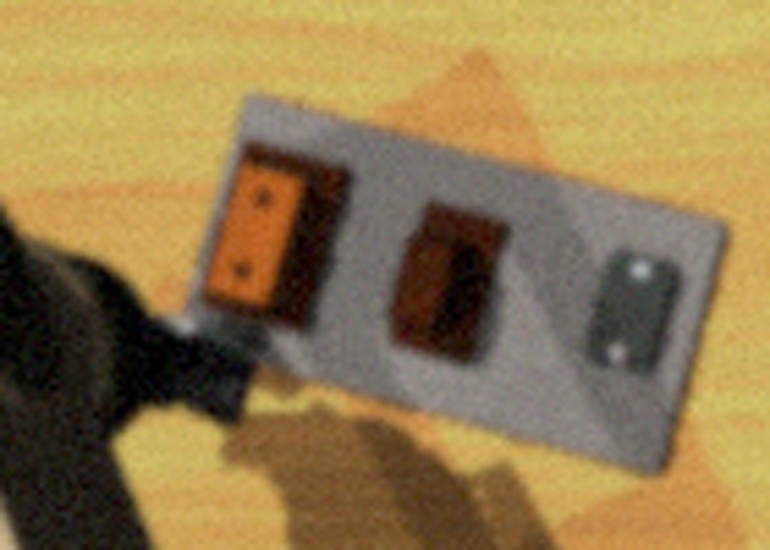

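```bash
python3 - <<'E'
from h import *
T=np.load('w6.npy');m=camera_model('wrist');K=m['intrinsics'];P=T@m['T_tool_cam']
mk=ray(K,P,[(317.8,110.2),(317.8,154)],70);c=mk.mean(0);d=mk[0]-mk[1]
print('marks',mk.round(1),'mid',c.round(1),'yaw',np.degrees(np.arctan2(d[1],d[0])))
kn=ray(K,P,(238.8,211.9),104)[0];pv=ray(K,P,(317.1,196.7),82)[0]
th=np.radians(-15.75);ex=np.array([np.cos(th),np.sin(th)]);ey=np.array([-np.sin(th),np.cos(th)])
pk=c[:2];q=kn[:2]-pk;print('knob world',kn,'carrier xy',q@ex,q@ey+85);q=pv[:2]-pk;print('pivot',pv,q@ex,q@ey+85)
s=sense();d=pk-s['tool_pos'][:2];print('tool',s['tool_pos'],'pocket rel tool', d@ex,-(d@ey))
E
```

```text
marks [[532.3 272.8  70. ]
 [499.7 282.1  70. ]] mid [516.  277.4  70. ] yaw -15.89332621656415
knob world [479.78981588 347.60695696 104.        ] carrier xy -53.90925715129595 142.70792618269115
pivot [468.92768827 291.37737491  82.        ] -49.10058570048386 85.64104968648135
tool [469.19904286 289.91189174 176.07746346] pocket rel tool 48.441627646088364 -0.6957556585656585
```

Wrist view: blank marks at z=70 give the pocket centre (516.2, 277.2). The knob top at (239,212) gives carrier coordinates (-54, 143), a bar angle of about -0.07. I'll turn the tool -45° so the back of the closed fingers faces the knob, then come down beside it.

Call:
step_arm(plan=[{"grip":0,"tx":0,"ty":0,"tz":0,"ax":0,"ay":0,"az":-7},{"grip":0,"tx":0,"ty":0,"tz":0,"ax":0,"ay":0,"az":-7},{"grip":0,"tx":0,"ty":0,"tz":0,"ax":0,"ay":0,"az":-7},{"grip":0,"tx":0,"ty":0,"tz":0,"ax":0,"ay":0,"az":-7},{"grip":0,"tx":0,"ty":0,"tz":0,"ax":0,"ay":0,"az":-7},{"grip":0,"tx":0,"ty":0,"tz":0,"ax":0,"ay":0,"az":-7},{"grip":0,"tx":0,"ty":0,"tz":0,"ax":0,"ay":0,"az":-3},{"grip":0,"tx":1.2,"ty":-2.4,"tz":0,"ax":0,"ay":0,"az":0}])

```text
time: 9.77
tool_pos: [468.7, 314.1, 176.5]
tcp_rot: [179.9, 0.1, 29.2]
ft_force: [0.6, -0.2, 0.3]
finger_gap: -0.0
```

Call:
step_arm(plan=[{"grip":0,"tx":1.2,"ty":-2.5,"tz":0,"ax":0,"ay":0,"az":0},{"grip":0,"tx":1.3,"ty":-2.6,"tz":0,"ax":0,"ay":0,"az":0},{"grip":0,"tx":0,"ty":0,"tz":0,"ax":0,"ay":0,"az":0},{"grip":0,"tx":0,"ty":0,"tz":2,"ax":0,"ay":0,"az":0},{"grip":0,"tx":0,"ty":0,"tz":3,"ax":0,"ay":0,"az":0},{"grip":0,"tx":0,"ty":0,"tz":3,"ax":0,"ay":0,"az":0},{"grip":0,"tx":0,"ty":0,"tz":0.9,"ax":0,"ay":0,"az":0},{"grip":0,"tx":0,"ty":0,"tz":0,"ax":0,"ay":0,"az":0}])

```text
time: 10.43
tool_pos: [462.5, 371.9, 83.9]
tcp_rot: [180.0, 0.4, 29.2]
ft_force: [0.4, 0.0, 0.4]
finger_gap: 0.1
```

Call:
step_arm(plan=[{"grip":0,"tx":0,"ty":0,"tz":0,"ax":0,"ay":0,"az":0},{"grip":0,"tx":0,"ty":0,"tz":0,"ax":0,"ay":0,"az":0}])

```text
time: 10.6
tool_pos: [466.1, 374.5, 90.0]
tcp_rot: [-180.0, -0.2, 29.2]
ft_force: [-0.4, -0.1, -0.4]
finger_gap: 0.0
```

```bash
cat >> h.py <<'E'
TH=np.radians(-15.8);EX=np.array([np.cos(TH),np.sin(TH)]);EY=np.array([-np.sin(TH),np.cos(TH)]);PK=np.array([516.2,277.2])
def car(p): q=np.array(p)[:2]-PK;return q@EX,q@EY+85
E
python3 - <<'E'
from h import *
s=sense();im=snapshot('wrist');cv2.imwrite('pics/w7.png',im[:,:,::-1])
im2=snapshot('scene');cv2.imwrite('pics/s7.png',cv2.resize(im2[170:300,340:500,::-1],None,fx=4.5,fy=4.5,interpolation=cv2.INTER_CUBIC))
print(s['time'],s['tool_pos'],s['tcp_rot'],s['ft_force'],car(s['tool_pos']))
E
```

```text
10.6 [466.07485632 374.4771436   90.03069896] [-1.79986845e+02 -1.68221025e-01  2.91564571e+01] [-0.41989175 -0.11554971 -0.39920931] (np.float64(-74.7179598637646), np.float64(164.95373142765033))
```

View pics/w7.png

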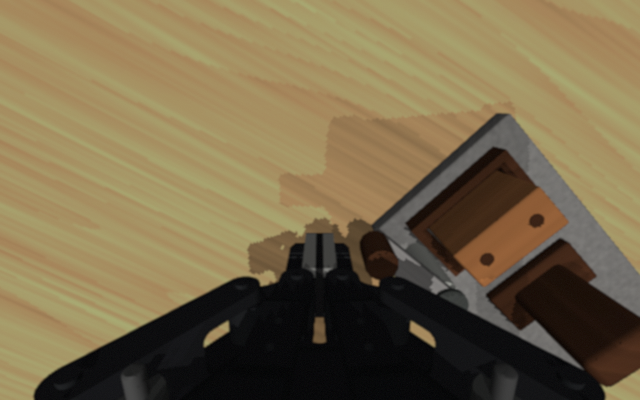

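View pics/s7.png

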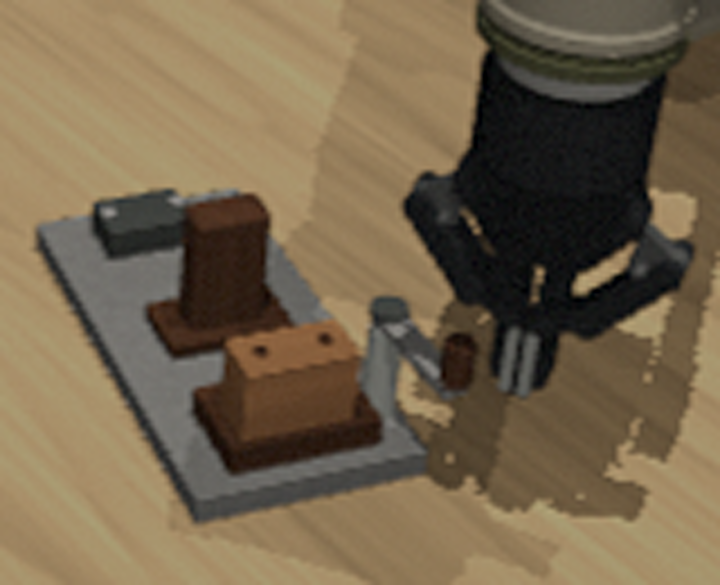

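Call:
step_arm(plan=[{"grip":0,"tx":-0.1,"ty":0.7,"tz":0.2,"ax":0,"ay":0,"az":0},{"grip":0,"tx":0,"ty":0.7,"tz":0,"ax":0,"ay":0,"az":0},{"grip":0,"tx":0.36,"ty":0.36,"tz":0,"ax":0,"ay":0,"az":0},{"grip":0,"tx":0.34,"ty":0.37,"tz":0,"ax":0,"ay":0,"az":0},{"grip":0,"tx":0.29,"ty":0.41,"tz":0,"ax":0,"ay":0,"az":0},{"grip":0,"tx":0.27,"ty":0.43,"tz":0,"ax":0,"ay":0,"az":0},{"grip":0,"tx":0.22,"ty":0.45,"tz":0,"ax":0,"ay":0,"az":0},{"grip":0,"tx":0.19,"ty":0.47,"tz":0,"ax":0,"ay":0,"az":0}])

```text
time: 11.37
tool_pos: [497.8, 347.1, 85.5]
tcp_rot: [180.0, 0.0, 29.2]
ft_force: [0.6, 0.3, 0.3]
finger_gap: -0.1
```

```bash
python3 - <<'E'
from h import *
s=sense();im=snapshot('wrist');cv2.imwrite('pics/w8.png',im[:,:,::-1])
print(s['time'],s['tool_pos'],s['tcp_rot'],s['ft_force'],car(s['tool_pos']))
E
```

```text
11.3667 [497.7923727  347.11685343  85.52888923] [1.79994786e+02 2.52012500e-02 2.91671352e+01] [0.64572412 0.29382031 0.3420694 ] (np.float64(-36.74912832728387), np.float64(147.26322110966106))
```

View pics/w8.png

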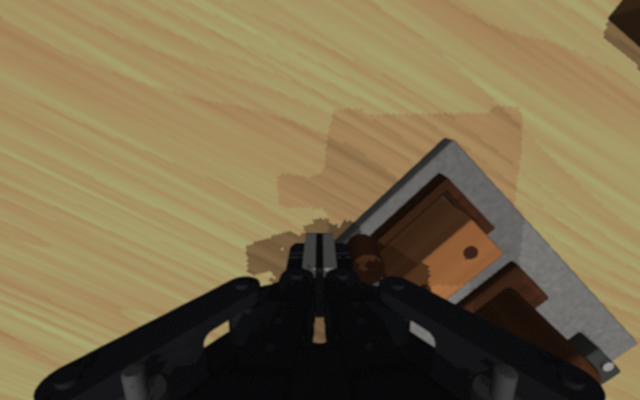

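Call:
step_arm(plan=[{"grip":0,"tx":0.2,"ty":0.5,"tz":0,"ax":0,"ay":0,"az":0},{"grip":0,"tx":0.1,"ty":0.5,"tz":0,"ax":0,"ay":0,"az":0},{"grip":0,"tx":0.05,"ty":0.5,"tz":0,"ax":0,"ay":0,"az":0},{"grip":0,"tx":0,"ty":0.5,"tz":0,"ax":0,"ay":0,"az":0},{"grip":0,"tx":-0.1,"ty":0.5,"tz":0,"ax":0,"ay":0,"az":0},{"grip":0,"tx":-0.1,"ty":0.5,"tz":0,"ax":0,"ay":0,"az":0},{"grip":0,"tx":-0.15,"ty":0.45,"tz":0,"ax":0,"ay":0,"az":0},{"grip":0,"tx":0,"ty":0,"tz":0,"ax":0,"ay":0,"az":0}])

```text
time: 12.08
tool_pos: [514.4, 316.3, 85.8]
tcp_rot: [180.0, 0.0, 29.1]
ft_force: [0.2, -0.2, -0.0]
finger_gap: 0.2
```

```bash
python3 - <<'E'
from h import *
s=sense();im=snapshot('wrist');cv2.imwrite('pics/w9.png',im[:,:,::-1])
im2=snapshot('scene');cv2.imwrite('pics/s9.png',cv2.resize(im2[170:300,340:500,::-1],None,fx=4.5,fy=4.5,interpolation=cv2.INTER_CUBIC))
c=car(s['tool_pos']);r=np.array(c)-[-50,85];print(s['time'],s['tool_pos'],s['ft_force'],c,(r[0]+r[1])*.7071,(r[0]-r[1])*.7071)
E
```

```text
12.0833 [514.37474367 316.32732173  85.76715087] [ 0.19154485 -0.18956275 -0.00103807] (np.float64(-12.409891306491048), np.float64(122.15203175887191)) 52.85016751387851 0.30976420048184994
```

View pics/w9.png

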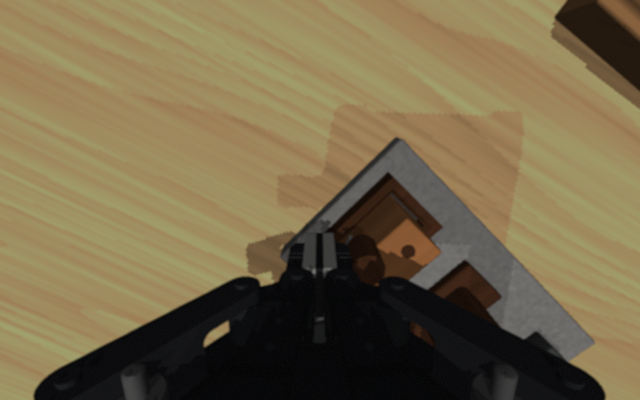

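View pics/s9.png

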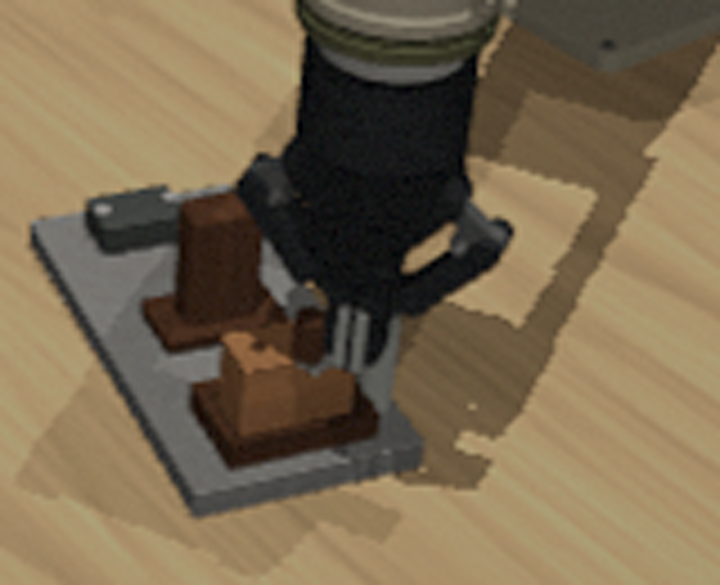

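Call:
step_arm(plan=[{"grip":0,"tx":-0.1,"ty":0.24,"tz":0,"ax":0,"ay":0,"az":0},{"grip":0,"tx":-0.1,"ty":0.22,"tz":0,"ax":0,"ay":0,"az":0},{"grip":0,"tx":-0.12,"ty":0.22,"tz":0,"ax":0,"ay":0,"az":0},{"grip":0,"tx":-0.13,"ty":0.21,"tz":0,"ax":0,"ay":0,"az":0},{"grip":0,"tx":-0.14,"ty":0.21,"tz":0,"ax":0,"ay":0,"az":0},{"grip":0,"tx":-0.15,"ty":0.21,"tz":0,"ax":0,"ay":0,"az":0},{"grip":0,"tx":0,"ty":0,"tz":0,"ax":0,"ay":0,"az":0}])

```text
time: 12.77
tool_pos: [514.1, 301.8, 85.7]
tcp_rot: [180.0, 0.0, 29.2]
ft_force: [-0.6, -0.2, 0.4]
finger_gap: -0.2
```

```bash
python3 - <<'E'
from h import *
s=sense();im=snapshot('wrist');cv2.imwrite('pics/w10.png',im[:,:,::-1])
im2=snapshot('scene');cv2.imwrite('pics/s10.png',cv2.resize(im2[170:300,340:500,::-1],None,fx=4.5,fy=4.5,interpolation=cv2.INTER_CUBIC))
c=car(s['tool_pos']);r=np.array(c)-[-50,85];print(s['time'],s['tool_pos'],s['ft_force'],c,(r[0]+r[1])*.7071,(r[0]-r[1])*.7071)
cv2.imwrite('pics/w10c.png',cv2.convertScaleAbs(cv2.resize(im[120:360,250:550,::-1],None,fx=2.5,fy=2.5,interpolation=cv2.INTER_CUBIC),alpha=1.8))
E
```

```text
12.7667 [514.05651945 301.82942347  85.74233739] [-0.61884429 -0.15711309  0.39871369] (np.float64(-8.768601057332857), np.float64(108.11524701922843)) 45.499513359656355 12.80993102506351
```

View pics/w10c.png

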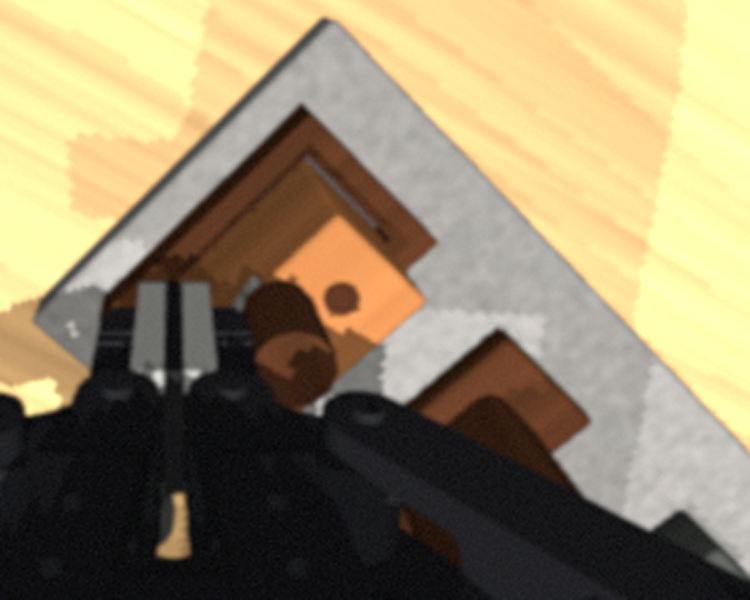

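View pics/s10.png

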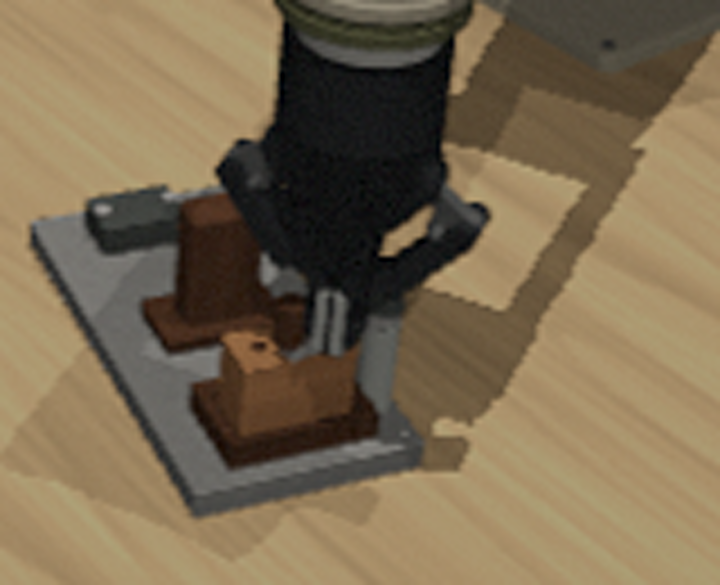

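```bash
python3 - <<'E'
from h import *
s=sense();K,P=cam('wrist',s)
C=ray(K,P,[(381.2,127.8),(265.2,246.5)],18);kn=ray(K,P,(367.8,267),104)[0];mk=ray(K,P,(250+342/2.5-.3,120+298/2.5-.3),70)[0]
print(C,np.linalg.norm(C[0]-C[1]));d=C[0]-C[1];print('yaw',np.degrees(np.arctan2(d[1],d[0])))
print('old',[car(c) for c in C],'knob',car(kn),kn,'mark',car(mk))
E
```

```text
[[582.42820911 293.09019739  18.        ]
 [467.38517747 321.85810482  18.        ]] 118.58537695263097
yaw -14.039594694858623
old [(np.float64(59.39938761046798), np.float64(118.32246699089589)), (np.float64(-59.13002040627939), np.float64(114.67952007980816))] knob (np.float64(7.041611851596715), np.float64(93.445227396161)) [525.27503423 283.40885795 104.        ] mark (np.float64(16.713274100923055), np.float64(81.1294681656383))
```

Call:
step_arm(plan=[{"grip":0,"tx":-0.16,"ty":0.2,"tz":0,"ax":0,"ay":0,"az":0},{"grip":0,"tx":-0.16,"ty":0.2,"tz":0,"ax":0,"ay":0,"az":0},{"grip":0,"tx":-0.16,"ty":0.18,"tz":0,"ax":0,"ay":0,"az":0},{"grip":0,"tx":-0.16,"ty":0.17,"tz":0,"ax":0,"ay":0,"az":0},{"grip":0,"tx":0,"ty":0,"tz":0,"ax":0,"ay":0,"az":0}])

```text
time: 13.28
tool_pos: [512.1, 292.2, 85.7]
tcp_rot: [180.0, 0.0, 29.2]
ft_force: [0.1, 0.1, -0.0]
finger_gap: -0.0
```

```bash
python3 - <<'E'
from h import *
s=sense();im=snapshot('wrist');cv2.imwrite('pics/w11.png',im[:,:,::-1])
c=car(s['tool_pos']);print(s['time'],s['tool_pos'],s['ft_force'],c)
cv2.imwrite('pics/w11c.png',cv2.convertScaleAbs(cv2.resize(im[120:320,250:500,::-1],None,fx=3,fy=3,interpolation=cv2.INTER_CUBIC),alpha=1.8))
E
```

```text
13.2833 [512.07367678 292.21167673  85.74216034] [ 0.10671831  0.1082265  -0.00607748] (np.float64(-8.057805494658856), np.float64(98.32098915657616))
```

View pics/w11c.png

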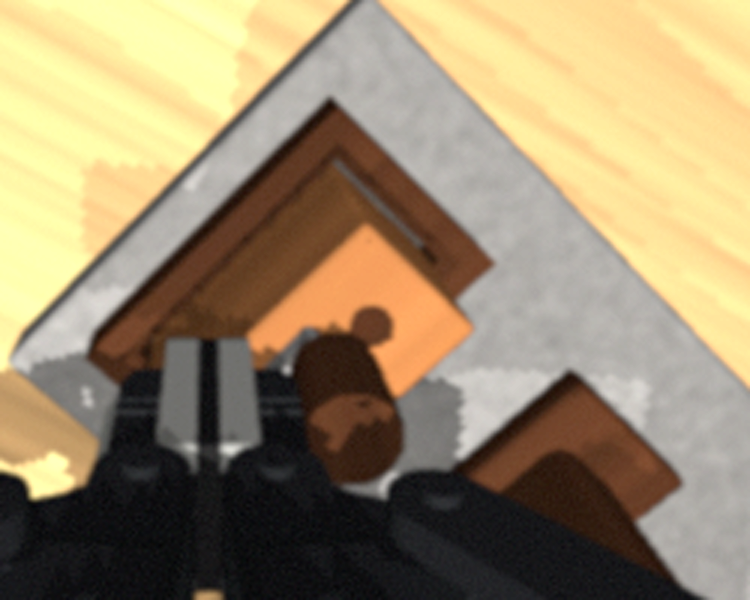

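Call:
step_arm(plan=[{"grip":0,"tx":0,"ty":-0.4,"tz":0,"ax":0,"ay":0,"az":0},{"grip":0,"tx":0,"ty":-0.4,"tz":-1,"ax":0,"ay":0,"az":0},{"grip":0,"tx":0,"ty":0,"tz":-3,"ax":0,"ay":0,"az":0},{"grip":0,"tx":-1.5,"ty":-1.5,"tz":-3,"ax":0,"ay":0,"az":0},{"grip":0,"tx":-3,"ty":-1.5,"tz":-2,"ax":0,"ay":0,"az":0},{"grip":0,"tx":-3,"ty":0,"tz":0,"ax":0,"ay":0,"az":0},{"grip":0,"tx":0,"ty":0,"tz":0,"ax":0,"ay":0,"az":0},{"grip":0,"tx":0,"ty":0,"tz":0,"ax":0,"ay":0,"az":0}])

```text
time: 14.0
tool_pos: [427.1, 289.5, 176.7]
tcp_rot: [-180.0, -0.1, 29.2]
ft_force: [0.5, 0.8, 0.3]
finger_gap: -0.0
```

Call:
step_arm(plan=[{"grip":0,"tx":0,"ty":0,"tz":0,"ax":0,"ay":0,"az":0},{"grip":0,"tx":0,"ty":0,"tz":0,"ax":0,"ay":0,"az":0}])

```text
time: 14.17
tool_pos: [428.9, 289.7, 176.1]
tcp_rot: [180.0, -0.0, 29.2]
ft_force: [0.5, -0.9, 0.4]
finger_gap: -0.2
```

```bash
python3 - <<'E'
from h import *
s=sense();im=snapshot('wrist');cv2.imwrite('pics/w12.png',im[:,:,::-1]);np.save('w12.npy',Ttool(s))
c=car(s['tool_pos']);print(s['time'],s['tool_pos'],s['tcp_rot'],s['qd'],c)
cv2.imwrite('pics/w12c.png',cv2.convertScaleAbs(cv2.resize(im[0:250,250:560,::-1],None,fx=2.4,fy=2.4,interpolation=cv2.INTER_CUBIC),alpha=1.6))
im=snapshot('top');cv2.imwrite('pics/t12.png',im[:,:,::-1])
cv2.imwrite('pics/t12c.png',cv2.convertScaleAbs(cv2.resize(im[195:295,170:310,::-1],None,fx=5.5,fy=5.5,interpolation=cv2.INTER_CUBIC),alpha=2))
E
```

```text
14.1667 [428.92915897 289.71142781 176.14782224] [ 1.79997941e+02 -4.33724708e-02  2.91673308e+01] [-0.25892387  0.90201304 -0.14754467 -0.04579517 -0.10945449 -0.10025105] (np.float64(-87.38018819920225), np.float64(73.27659480577414))
```

View pics/w12c.png

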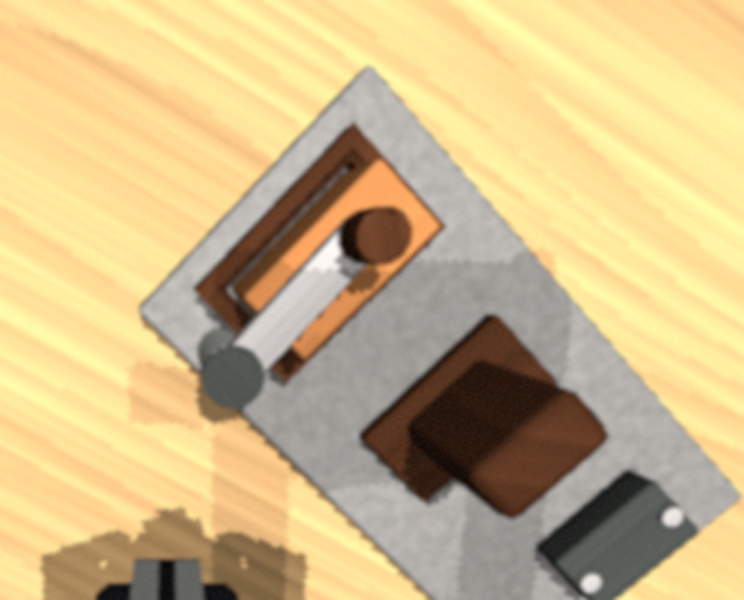

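View pics/t12c.png

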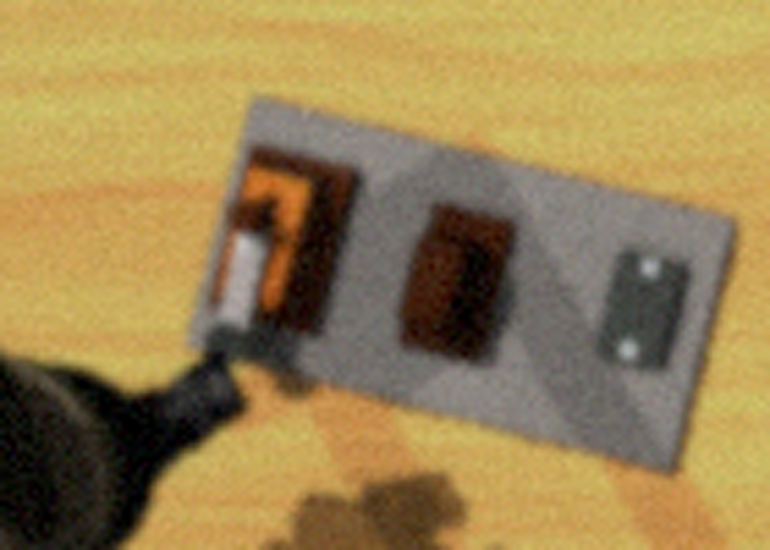

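```bash
python3 - <<'E'
from h import *
T=np.load('w12.npy');m=camera_model('wrist');K=m['intrinsics'];P=T@m['T_tool_cam']
U=lambda x,y:(250+x/2.4-.3,y/2.4-.3)
C=ray(K,P,[U(368,67),U(142,312),U(740,495)],18)
for i,j,o in((1,0,0),(2,0,-90)): d=C[i]*0+C[j]-C[i];print(np.linalg.norm(d),np.degrees(np.arctan2(d[1],d[0]))+o)
print('centre',(C[1]+C[2])[:2]/2)
kn=ray(K,P,U(380,238),104)[0];pv=ray(K,P,U(232,377),84)[0];b=ray(K,P,[U(232,338),U(335,234),U(272,375),U(352,290)],80)
f=lambda a,c:np.degrees(np.arctan2(c[1]-a[1],c[0]-a[0]))
print('knob',kn,'pivot',pv,'dist',np.linalg.norm((kn-pv)[:2]),'bar yaw knob-pivot',f(pv,kn),'edges',f(b[0],b[1]),f(b[2],b[3]))
# blank long edge
e=ray(K,P,[U(300,362),U(443,227)],70);print('blank edge',f(e[0],e[1]),np.linalg.norm(e[0]-e[1]))
im=cv2.imread('pics/t12.png');K,P=cam('top');hsv=cv2.cvtColor(im,cv2.COLOR_BGR2HSV)
g=((hsv[...,1]<90)&(hsv[...,2]>40)).astype(np.uint8);g[:, :200]=0;g[:,310:]=0;g[:205]=0;g[290:]=0
g=cv2.morphologyEx(g,cv2.MORPH_OPEN,np.ones((3,3)))
cs,_=cv2.findContours(g,cv2.RETR_EXTERNAL,cv2.CHAIN_APPROX_NONE);c=max(cs,key=cv2.contourArea)
X=ray(K,P,c[:,0],18)[:,:2].astype(np.float32);print(cv2.minAreaRect(X))
E
```

```text
120.63220729250567 -14.26494410700145
236.39127814451805 -14.712327753218673
centre [493.44750084 191.88332528]
knob [521.97774878 274.35883438 104.        ] pivot [466.84406107 287.15328278  84.        ] dist 56.59877586793328 bar yaw knob-pivot -13.06493630400015 edges -15.034114034793946 -12.661491761853402
blank edge -16.03014133677827 60.999599330314446
((492.7015686035156, 189.04522705078125), (239.44664001464844, 123.97020721435547), 75.37354278564453)
```

Call:
step_arm(plan=[{"grip":0,"tx":2.5,"ty":1,"tz":0,"ax":0,"ay":0,"az":0},{"grip":0,"tx":2.5,"ty":1,"tz":0,"ax":0,"ay":0,"az":0},{"grip":0,"tx":2.4,"ty":0.8,"tz":0,"ax":0,"ay":0,"az":0},{"grip":0,"tx":0,"ty":0,"tz":2,"ax":0,"ay":0,"az":0},{"grip":0,"tx":0,"ty":0,"tz":3,"ax":0,"ay":0,"az":0},{"grip":0,"tx":0,"ty":0,"tz":2.5,"ax":0,"ay":0,"az":0},{"grip":0,"tx":0,"ty":0,"tz":1.5,"ax":0,"ay":0,"az":0},{"grip":0,"tx":0,"ty":0,"tz":0,"ax":0,"ay":0,"az":0}])

```text
time: 14.93
tool_pos: [503.9, 299.4, 80.4]
tcp_rot: [-180.0, 0.5, 29.1]
ft_force: [-0.3, -0.2, -1.1]
finger_gap: 0.0
```

Call:
step_arm(plan=[{"grip":0,"tx":0,"ty":0,"tz":0,"ax":0,"ay":0,"az":0},{"grip":0,"tx":0,"ty":0,"tz":0,"ax":0,"ay":0,"az":0}])

```text
time: 15.1
tool_pos: [507.5, 301.3, 86.9]
tcp_rot: [180.0, -0.1, 29.2]
ft_force: [0.2, -0.4, 0.7]
finger_gap: 0.1
```

Call:
step_arm(plan=[{"grip":0,"tx":0,"ty":0.3,"tz":0,"ax":0,"ay":0,"az":0},{"grip":0,"tx":0,"ty":0.3,"tz":0,"ax":0,"ay":0,"az":0},{"grip":0,"tx":0,"ty":0.2,"tz":0,"ax":0,"ay":0,"az":0},{"grip":0,"tx":-0.04,"ty":0.12,"tz":0,"ax":0,"ay":0,"az":0},{"grip":0,"tx":-0.04,"ty":0.12,"tz":0,"ax":0,"ay":0,"az":0},{"grip":0,"tx":-0.05,"ty":0.12,"tz":0,"ax":0,"ay":0,"az":0},{"grip":0,"tx":-0.05,"ty":0.12,"tz":0,"ax":0,"ay":0,"az":0},{"grip":0,"tx":0,"ty":0,"tz":0,"ax":0,"ay":0,"az":0}])

```text
time: 15.77
tool_pos: [511.0, 288.7, 85.8]
tcp_rot: [-180.0, 0.0, 29.2]
ft_force: [-1.7, 0.9, 0.7]
finger_gap: 0.1
```

Call:
step_arm(plan=[{"grip":0,"tx":0,"ty":0,"tz":0,"ax":0,"ay":0,"az":0},{"grip":0,"tx":0,"ty":0,"tz":0,"ax":0,"ay":0,"az":0}])

```text
time: 15.93
tool_pos: [511.1, 288.8, 85.7]
tcp_rot: [180.0, 0.0, 29.2]
ft_force: [0.1, -0.1, -0.3]
finger_gap: -0.1
```

Now retreat, go up, turn to the carrier's yaw (az +43.8) and open for the handle, then look again.

Call:
step_arm(plan=[{"grip":0,"tx":0,"ty":-0.4,"tz":0,"ax":0,"ay":0,"az":0},{"grip":0,"tx":0,"ty":-0.4,"tz":-1,"ax":0,"ay":0,"az":0},{"grip":0,"tx":0,"ty":0,"tz":-3,"ax":0,"ay":0,"az":0},{"grip":0,"tx":-1.5,"ty":1,"tz":-3.5,"ax":0,"ay":0,"az":0},{"grip":5.5,"tx":-3,"ty":1.5,"tz":-3,"ax":0,"ay":0,"az":0},{"grip":5.5,"tx":-2.5,"ty":1.5,"tz":-1,"ax":0,"ay":0,"az":7},{"grip":5.5,"tx":-2,"ty":0,"tz":0,"ax":0,"ay":0,"az":7},{"grip":5.5,"tx":-1,"ty":0,"tz":0,"ax":0,"ay":0,"az":7}])

```text
time: 16.6
tool_pos: [438.3, 218.0, 201.0]
tcp_rot: [-180.0, -0.2, 7.8]
ft_force: [-0.3, -0.6, 0.3]
finger_gap: 47.9
```

Call:
step_arm(plan=[{"grip":5.5,"tx":0,"ty":0,"tz":0,"ax":0,"ay":0,"az":7},{"grip":5.5,"tx":0,"ty":0,"tz":0,"ax":0,"ay":0,"az":7},{"grip":5.5,"tx":0,"ty":0,"tz":0,"ax":0,"ay":0,"az":7},{"grip":5.5,"tx":0,"ty":0,"tz":0,"ax":0,"ay":0,"az":1.8},{"grip":5.5,"tx":0,"ty":0,"tz":0,"ax":0,"ay":0,"az":0},{"grip":5.5,"tx":0,"ty":0,"tz":0,"ax":0,"ay":0,"az":0},{"grip":5.5,"tx":0,"ty":0,"tz":0,"ax":0,"ay":0,"az":0}])

```text
time: 17.18
tool_pos: [438.8, 219.0, 199.0]
tcp_rot: [-180.0, -0.0, -14.5]
ft_force: [0.1, 0.5, -0.1]
finger_gap: 55.2
```

```bash
python3 - <<'E'
from h import *
s=sense();im=snapshot('wrist');cv2.imwrite('pics/w13.png',im[:,:,::-1]);np.save('w13.npy',Ttool(s))
print(s['time'],s['tool_pos'],s['tcp_rot'],s['qd'],s['joint_pos'],s['finger_gap'])
im=snapshot('top');cv2.imwrite('pics/t13.png',im[:,:,::-1])
E
```

```text
17.1833 [438.81371424 218.95976137 198.98175539] [-1.79984239e+02 -1.99571219e-02 -1.45162643e+01] [-0.08962944  0.11707855  0.20650975  0.02572457 -0.14572834  0.23073058] [ 2.05244956e+01 -8.78437416e+00  1.04782285e+02  1.45360423e-03
  8.39767006e+01  1.25040605e+02] 55.18470313084772
```

View pics/w13.png

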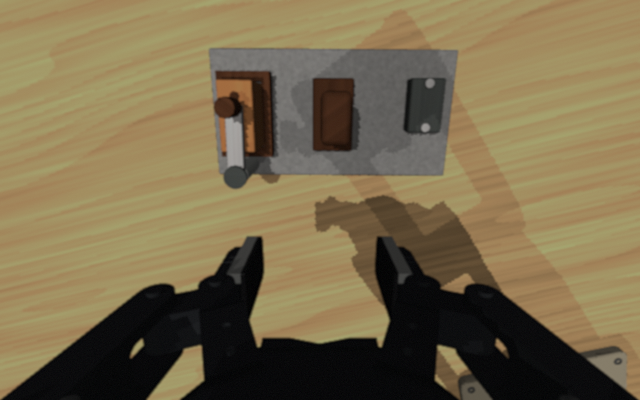

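```bash
python3 - <<'E'
from h import *
T=np.load('w13.npy');m=camera_model('wrist');K=m['intrinsics'];P=T@m['T_tool_cam']
im=cv2.imread('pics/w13.png');hsv=cv2.cvtColor(im,cv2.COLOR_BGR2HSV)
cv2.imwrite('pics/w13c.png',cv2.convertScaleAbs(cv2.resize(im[40:200,200:380],None,fx=4,fy=4,interpolation=cv2.INTER_CUBIC),alpha=1.6))
g=(hsv[...,1]<50).astype(np.uint8);g[200:]=0;g[:40]=0;g[:,:190]=0;g[:,470:]=0
cs,_=cv2.findContours(g,cv2.RETR_EXTERNAL,cv2.CHAIN_APPROX_NONE);c=max(cs,key=cv2.contourArea);c=c[(c[:,0,1]<176)]
X=ray(K,P,c[:,0],18)[:,:2].astype(np.float32);print('wrist board',cv2.minAreaRect(X))
im=cv2.imread('pics/t13.png');K2,P2=cam('top');hsv=cv2.cvtColor(im,cv2.COLOR_BGR2HSV)
g=((hsv[...,1]<90)&(hsv[...,2]>40)).astype(np.uint8);g[:, :200]=0;g[:,310:]=0;g[:205]=0;g[290:]=0
g=cv2.morphologyEx(g,cv2.MORPH_OPEN,np.ones((3,3)))
cs,_=cv2.findContours(g,cv2.RETR_EXTERNAL,cv2.CHAIN_APPROX_NONE);c=max(cs,key=cv2.contourArea)
X=ray(K2,P2,c[:,0],18)[:,:2].astype(np.float32);print('top board',cv2.minAreaRect(X))
E
```

```text
wrist board ((492.3419494628906, 192.08755493164062), (237.50991821289062, 124.19320678710938), 75.1191177368164)
top board ((493.11102294921875, 189.48236083984375), (240.1020050048828, 123.55155181884766), 74.94242095947266)
```

View pics/w13c.png

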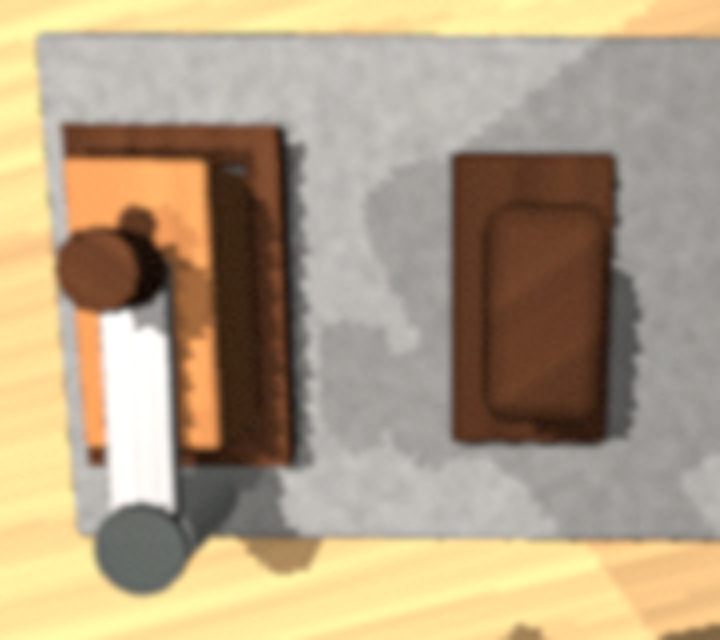

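```bash
python3 - <<'E'
from h import *
T=np.load('w13.npy');m=camera_model('wrist');K=m['intrinsics'];P=T@m['T_tool_cam']
U=lambda x,y:(200+x/4-.4,40+y/4-.4);f=lambda a,c:np.degrees(np.arctan2(c[1]-a[1],c[0]-a[0]))
kn=ray(K,P,U(98,270),104)[0];pv=ray(K,P,U(142,548),82)[0];b=ray(K,P,[U(110,510),U(102,315),U(178,512),U(171,300)],80)
print('knob',kn,'pv',pv,np.linalg.norm((kn-pv)[:2]),f(pv,kn),'edges',f(b[0],b[1]),f(b[2],b[3]))
e=ray(K,P,[U(221,448),U(208,160)],70);print('blank edge',f(e[0],e[1]),np.linalg.norm(e[0]-e[1]))
h=ray(K,P,[U(487,205),U(607,205),U(603,420),U(487,418)],96);print('handle',h.mean(0),[np.linalg.norm(h[i]-h[i-1]).round(1) for i in range(4)])
inv=np.linalg.inv(T);print('handle in tool',(inv@np.r_[h.mean(0),1])[:3])
E
```

```text
knob [522.27869696 269.82078741 104.        ] pv [466.95400446 286.15829502  82.        ] 57.68653010889389 -16.45199051429097 edges -16.911684887445684 -16.488419787972532
blank edge -15.214995142915267 59.37776949586606
handle [493.42135572 191.48343762  96.        ] [np.float64(39.8), np.float64(22.5), np.float64(40.2), np.float64(22.8)]
handle in tool [ 59.71557486  12.93984908 102.99900603]
```

Bar yaw is -16.5° against carrier yaw -15.0°, so the joint is at about 1.60, which is shut. The handle top is at (493.4, 191.5), measuring 40×23 mm against 42×24 with rounded edges. I'm going to the handle.

Call:
step_arm(plan=[{"grip":5.5,"tx":1.5,"ty":0.3,"tz":0,"ax":0,"ay":0,"az":0.45},{"grip":5.5,"tx":3,"ty":0.6,"tz":0,"ax":0,"ay":0,"az":0},{"grip":5.5,"tx":1.47,"ty":0.39,"tz":0,"ax":0,"ay":0,"az":0},{"grip":5.5,"tx":0,"ty":0,"tz":2,"ax":0,"ay":0,"az":0},{"grip":5.5,"tx":0,"ty":0,"tz":3,"ax":0,"ay":0,"az":0},{"grip":5.5,"tx":0,"ty":0,"tz":2,"ax":0,"ay":0,"az":0},{"grip":5.5,"tx":0,"ty":0,"tz":0,"ax":0,"ay":0,"az":0},{"grip":5.5,"tx":0,"ty":0,"tz":0,"ax":0,"ay":0,"az":0}])

```text
time: 17.95
tool_pos: [492.1, 190.5, 127.6]
tcp_rot: [179.9, 0.2, -15.1]
ft_force: [0.3, 0.5, 0.2]
finger_gap: 55.1
```

```bash
python3 - <<'E'
from h import *
s=sense();im=snapshot('wrist');cv2.imwrite('pics/w14.png',im[:,:,::-1]);np.save('w14.npy',Ttool(s))
print(s['time'],s['tool_pos'],s['tcp_rot'])
E
```

```text
17.95 [492.07594458 190.53598078 127.56793663] [ 1.79906454e+02  1.60009362e-01 -1.50537250e+01]
```

View pics/w14.png

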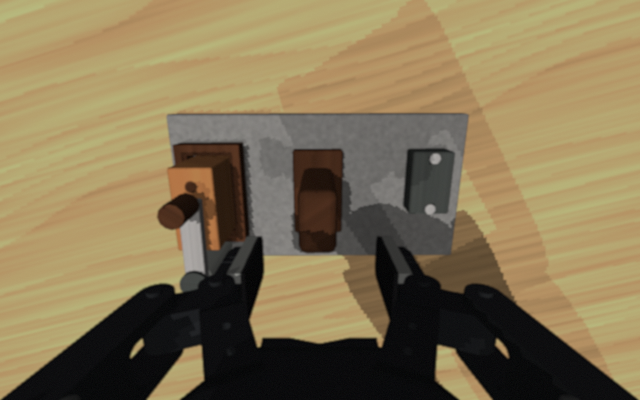

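Call:
step_arm(plan=[{"grip":5.5,"tx":0.05,"ty":0,"tz":1.2,"ax":0,"ay":0,"az":0},{"grip":5.5,"tx":0,"ty":0,"tz":1.5,"ax":0,"ay":0,"az":0},{"grip":5.5,"tx":0,"ty":0,"tz":1.3,"ax":0,"ay":0,"az":0},{"grip":5.5,"tx":0,"ty":0,"tz":1.0,"ax":0,"ay":0,"az":0},{"grip":5.5,"tx":0,"ty":0,"tz":0.8,"ax":0,"ay":0,"az":0},{"grip":5.5,"tx":0,"ty":0,"tz":0.6,"ax":0,"ay":0,"az":0},{"grip":5.5,"tx":0,"ty":0,"tz":0,"ax":0,"ay":0,"az":0},{"grip":5.5,"tx":0,"ty":0,"tz":0,"ax":0,"ay":0,"az":0}])

```text
time: 18.67
tool_pos: [493.8, 190.7, 64.7]
tcp_rot: [180.0, -0.0, -15.1]
ft_force: [0.3, 0.3, 0.2]
finger_gap: 54.9
```

Call:
step_arm(plan=[{"grip":5.5,"tx":0,"ty":0,"tz":0,"ax":0,"ay":0,"az":0},{"grip":5.5,"tx":0,"ty":0,"tz":0,"ax":0,"ay":0,"az":0}])

```text
time: 18.83
tool_pos: [494.3, 190.9, 65.4]
tcp_rot: [-180.0, -0.1, -15.1]
ft_force: [-0.4, -0.5, 0.0]
finger_gap: 55.1
```

Call:
step_arm(plan=[{"grip":1.8,"tx":0,"ty":0,"tz":0,"ax":0,"ay":0,"az":0},{"grip":1.8,"tx":0,"ty":0,"tz":0,"ax":0,"ay":0,"az":0},{"grip":1.8,"tx":0,"ty":0,"tz":0,"ax":0,"ay":0,"az":0},{"grip":1.8,"tx":0,"ty":0,"tz":0,"ax":0,"ay":0,"az":0},{"grip":1.8,"tx":0,"ty":0,"tz":0,"ax":0,"ay":0,"az":0},{"grip":1.8,"tx":0,"ty":0,"tz":0,"ax":0,"ay":0,"az":0},{"grip":1.8,"tx":0,"ty":0,"tz":0,"ax":0,"ay":0,"az":0},{"grip":1.8,"tx":0,"ty":0,"tz":0,"ax":0,"ay":0,"az":0}], newtons=90)

```text
time: 19.5
tool_pos: [494.1, 191.0, 65.3]
tcp_rot: [-180.0, -0.0, -15.1]
ft_force: [-0.4, 0.4, 5.9]
finger_gap: 22.7
```

```bash
python3 - <<'E'
from h import *
s=sense();print(s)
im=snapshot('wrist');cv2.imwrite('pics/w15.png',im[:,:,::-1])
im2=snapshot('scene');cv2.imwrite('pics/s15.png',cv2.resize(im2[150:300,340:500,::-1],None,fx=4,fy=4,interpolation=cv2.INTER_CUBIC))
E
```

```text
{'time': 19.5, 'joint_pos': array([1.55766073e+01, 5.00637086e+00, 1.05982772e+02, 1.27606510e-02,
       6.89516309e+01, 1.20649291e+02]), 'qd': array([-0.01009562, -0.10010592,  0.02745454, -0.07525769,  0.01018656,
       -0.05438638]), 'joint_efforts': array([-5.25215920e-01, -4.69796526e+01, -4.30016685e+01, -3.44019150e-01,
       -4.07549897e-01, -9.98450036e-03]), 'tool_pos': array([494.07167144, 190.96074375,  65.25643262]), 'tcp_rot': array([-1.79959558e+02, -4.48788190e-02, -1.50772764e+01]), 'ft_force': array([-0.36393305,  0.42052649,  5.85102443]), 'wrist_torque': array([0.1283691 , 0.23057894, 0.06972821]), 'finger_gap': 22.746141141712343}
```

View pics/w15.png

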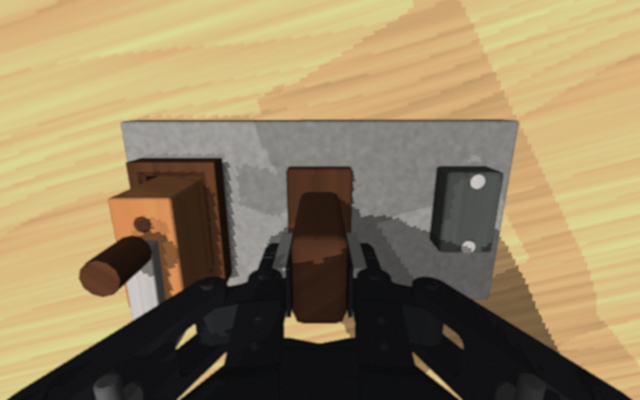

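View pics/s15.png

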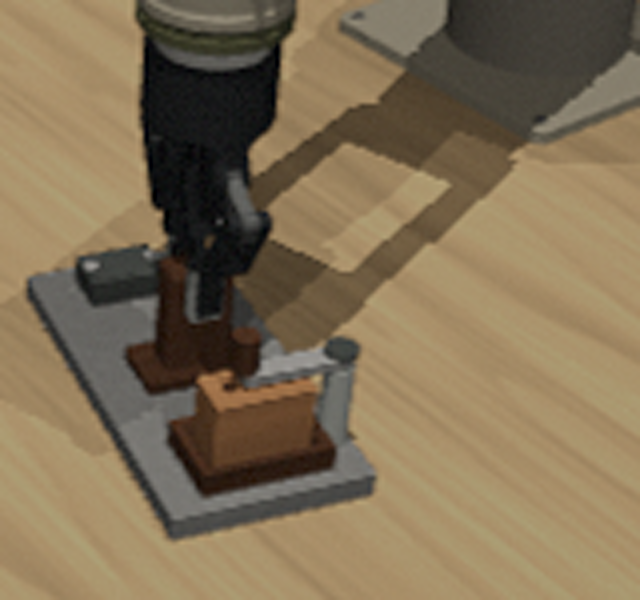

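The gripper holds the handle with a 22.7 mm gap, the bar lies across the blank, and the board is flat on the bench. Next is a slow lift.

Call:
step_arm(plan=[{"grip":1.8,"tx":0,"ty":0,"tz":-0.1,"ax":0,"ay":0,"az":0},{"grip":1.8,"tx":0,"ty":0,"tz":-0.2,"ax":0,"ay":0,"az":0},{"grip":1.8,"tx":0,"ty":0,"tz":-0.3,"ax":0,"ay":0,"az":0},{"grip":1.8,"tx":0,"ty":0,"tz":-0.4,"ax":0,"ay":0,"az":0},{"grip":1.8,"tx":0,"ty":0,"tz":-0.4,"ax":0,"ay":0,"az":0},{"grip":1.8,"tx":0,"ty":0,"tz":-0.3,"ax":0,"ay":0,"az":0},{"grip":1.8,"tx":0,"ty":0,"tz":-0.2,"ax":0,"ay":0,"az":0},{"grip":1.8,"tx":0,"ty":0,"tz":-0.1,"ax":0,"ay":0,"az":0}])

```text
time: 20.27
tool_pos: [494.0, 190.8, 85.2]
tcp_rot: [-180.0, -0.0, -15.1]
ft_force: [-0.4, -0.1, -7.0]
finger_gap: 22.7
```

```bash
python3 - <<'E'
from h import *
s=sense();print(s['time'],s['tool_pos'],s['tcp_rot'],s['ft_force'],s['wrist_torque'],s['finger_gap'])
im=snapshot('wrist');cv2.imwrite('pics/w16.png',im[:,:,::-1])
im2=snapshot('scene');cv2.imwrite('pics/s16.png',cv2.resize(im2[150:300,340:500,::-1],None,fx=4,fy=4,interpolation=cv2.INTER_CUBIC))
E
```

```text
20.2667 [493.96743226 190.76662594  85.16256425] [-1.79977804e+02 -3.85960064e-02 -1.50805977e+01] [-0.3579176  -0.11630804 -7.04193105] [-0.03934115 -0.03195946  0.01194632] 22.728414837384207
```

View pics/w16.png

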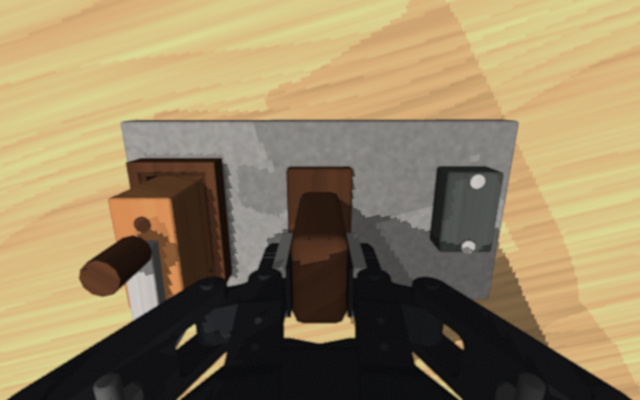

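View pics/s16.png

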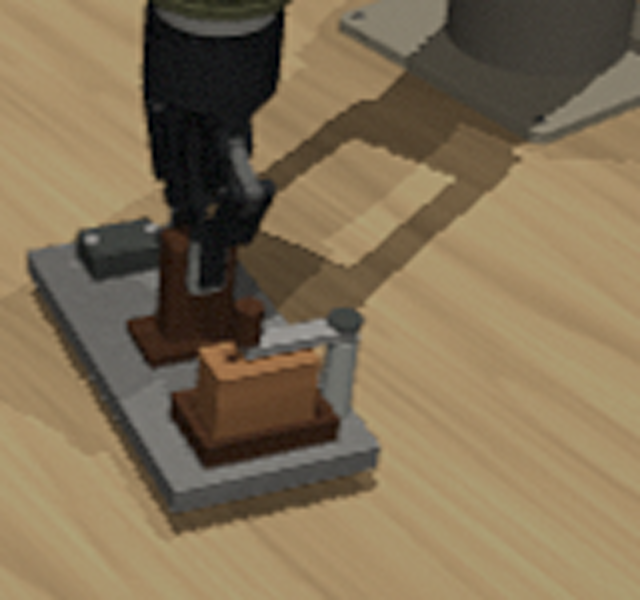

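The carrier is lifted 20 mm and level: its wrist-view image is unchanged from before the lift (far edge v = 121 at both ends). The load is 7 N. I'll continue up by 80 mm.

Call:
step_arm(plan=[{"grip":1.8,"tx":0,"ty":0,"tz":-0.2,"ax":0,"ay":0,"az":0},{"grip":1.8,"tx":0,"ty":0,"tz":-0.4,"ax":0,"ay":0,"az":0},{"grip":1.8,"tx":0,"ty":0,"tz":-0.6,"ax":0,"ay":0,"az":0},{"grip":1.8,"tx":0,"ty":0,"tz":-0.7,"ax":0,"ay":0,"az":0},{"grip":1.8,"tx":0,"ty":0,"tz":-0.7,"ax":0,"ay":0,"az":0},{"grip":1.8,"tx":0,"ty":0,"tz":-0.7,"ax":0,"ay":0,"az":0},{"grip":1.8,"tx":0,"ty":0,"tz":-0.7,"ax":0,"ay":0,"az":0},{"grip":1.8,"tx":0,"ty":0,"tz":-0.7,"ax":0,"ay":0,"az":0}])

```text
time: 21.03
tool_pos: [493.8, 190.8, 132.6]
tcp_rot: [-180.0, -0.0, -15.1]
ft_force: [-0.4, 0.2, -5.8]
finger_gap: 22.7
```

Call:
step_arm(plan=[{"grip":1.8,"tx":0,"ty":0,"tz":-0.7,"ax":0,"ay":0,"az":0},{"grip":1.8,"tx":0,"ty":0,"tz":-0.7,"ax":0,"ay":0,"az":0},{"grip":1.8,"tx":0,"ty":0,"tz":-0.7,"ax":0,"ay":0,"az":0},{"grip":1.8,"tx":0,"ty":0,"tz":-0.6,"ax":0,"ay":0,"az":0},{"grip":1.8,"tx":0,"ty":0,"tz":-0.4,"ax":0,"ay":0,"az":0},{"grip":1.8,"tx":0,"ty":0,"tz":-0.2,"ax":0,"ay":0,"az":0},{"grip":1.8,"tx":0,"ty":0,"tz":0,"ax":0,"ay":0,"az":0},{"grip":1.8,"tx":0,"ty":0,"tz":0,"ax":0,"ay":0,"az":0}])

```text
time: 21.7
tool_pos: [493.5, 190.7, 164.3]
tcp_rot: [180.0, 0.0, -15.1]
ft_force: [0.2, -0.1, -5.5]
finger_gap: 23.1
```

Call:
step_arm(plan=[{"grip":1.8,"tx":0,"ty":0,"tz":0,"ax":0,"ay":0,"az":0},{"grip":1.8,"tx":0,"ty":0,"tz":0,"ax":0,"ay":0,"az":0},{"grip":1.8,"tx":0,"ty":0,"tz":0,"ax":0,"ay":0,"az":0},{"grip":1.8,"tx":0,"ty":0,"tz":0,"ax":0,"ay":0,"az":0},{"grip":1.8,"tx":0,"ty":0,"tz":0,"ax":0,"ay":0,"az":0},{"grip":1.8,"tx":0,"ty":0,"tz":0,"ax":0,"ay":0,"az":0}])

```text
time: 22.2
tool_pos: [493.6, 190.7, 164.5]
tcp_rot: [180.0, 0.0, -15.1]
ft_force: [-0.2, -0.4, -5.9]
finger_gap: 22.9
```

```bash
python3 - <<'E'
from h import *
s=sense();print(s['time'],s['tool_pos'],s['tcp_rot'],s['ft_force'],s['wrist_torque'],s['finger_gap'],np.abs(s['qd']).max())
im=snapshot('wrist');cv2.imwrite('pics/w17.png',im[:,:,::-1])
im2=snapshot('scene');cv2.imwrite('pics/s17.png',im2[:,:,::-1])
im3=snapshot('top');cv2.imwrite('pics/t17.png',cv2.convertScaleAbs(im3[:,:,::-1],alpha=1.5))
a=cv2.imread('pics/w15.png').astype(int);d=np.abs(a[120:290,90:515]-im[120:290,90:515,::-1].astype(int)).sum(2);print('mean diff',d.mean(),(d>60).mean())
K,P=cam('scene')
E
```

```text
22.2 [493.61469246 190.666524   164.49903418] [ 1.79994171e+02  6.31942320e-03 -1.50800269e+01] [-0.21389408 -0.38575707 -5.93763735] [-0.00515233 -0.03524423  0.00472996] 22.9441890471904 0.12056777122979484
mean diff 9.117508650519031 0.02013840830449827
```

View pics/w17.png

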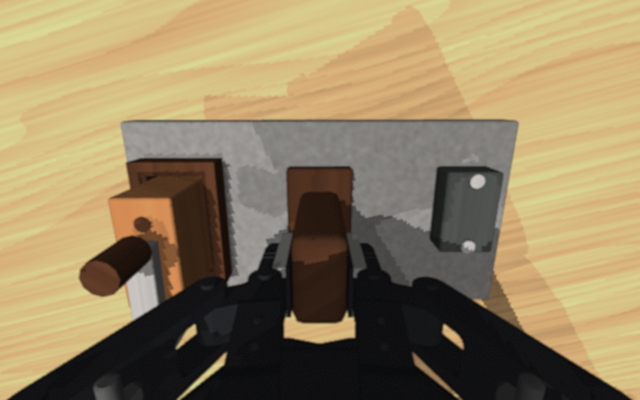

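View pics/s17.png

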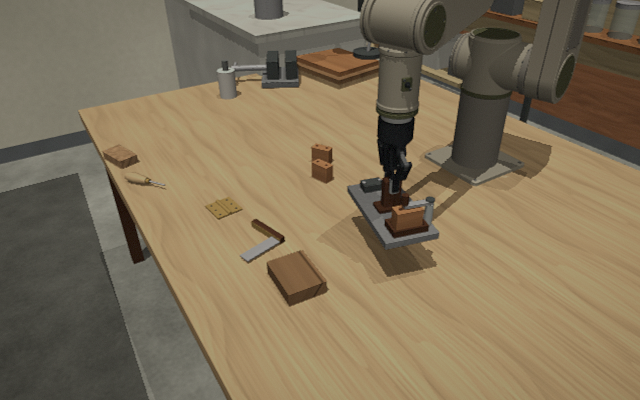

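View pics/t17.png

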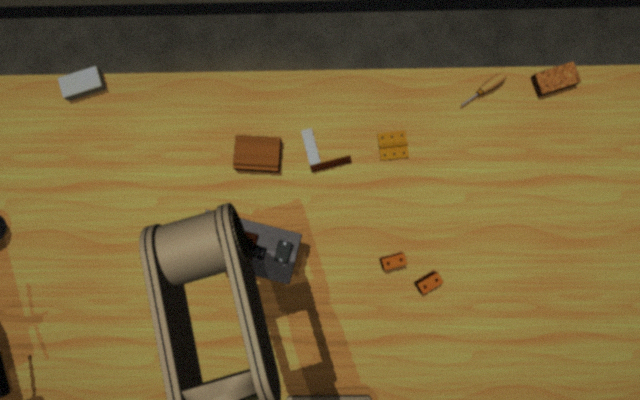

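The wrist view matches the pre-lift one (carrier edges at the same pixels). The tool is level within 0.01°, and the carrier has risen 99 mm. The hinge, square and offcut are at their starting pixels.

```bash
python3 - <<'E'
from bench import *
print(hand_in())
E
```

```text
the job is handed in; nothing more can be done
None
```

The job is handed in, with the loaded carrier held level and its underside about 99 mm above the bench. No verdict was given.

- **Blank:** I took the blank farthest from the base (591 mm, against 480 and 472 mm for the two lookalikes). It went down in the pocket to the expected height (TCP z 42.9 mm), pressed on the floor with about 13 N, and was released.
- **Bar:** I pushed the knob shut in two goes with the closed fingers. The first left it slightly short, at about 1.54 rad. A second small push brought it to about 1.60 rad by the wrist camera, between the nominal 1.57 and the stop at 1.62.
- **Carrier shift:** The first push dragged the carrier a few mm and turned it about 1°. I measured its position again before taking the handle.
- **Lift:** I gripped the handle at 90 N. At hand-in the tool was level within 0.01° with a steady load of about 6 N. The carrier's edges sat at the same wrist-camera pixels as before the lift, so it did not visibly tilt or slip.
- **Bystanders and time:** The hinge, try square and offcut looked unmoved in the final top view. The robot clock read about 22 s.

The two cameras disagreed by 2–3 mm on the carrier's centre, so I used the wrist camera for the fits. Two command batches at the start were refused or incomplete in format and moved nothing.

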